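Free the stuck taper cones, seat them in their cups and check that they rock free

TASK

Free each taper cone from the keeper jaws of the storage block by rocking it toward the one jaw and then the other (a straight pull only catches) and seat it fully home in the cup of its own colour. When all the cones there are sit home, check each in turn, in the order red, yellow, blue: rock it clearly, by more than 5 degrees, inside its cup without taking it out, and set it back. Leave every cone released, upright and fully home in its cup, with the cups standing on the worktop, and do not disturb the timer, the vial and the marker.

Things in the scene. Friction and masses are not known exactly. Their poses are not given: they have to be found in the camera images.
- block: fixed aluminium storage block on the worktop, 110 (x) x 230 (y) x 20 mm high, origin at the centre of its underside. Three round pockets (12 mm across, 6 mm deep, floor 14 mm above the worktop) lie along its y axis at y = -75, 0, +75 mm; each holds a cone or is empty. Two grey keeper jaws stand at each pocket, on its -x and +x sides, 28 mm wide, their tops 70 to 74 mm above the worktop
- pocket_middle (a point): floor of the middle pocket. At every pocket the jaws stand 0.5 mm from the cone's collar; their lips reach 3.5 mm over it, 6 mm above it, and catch a straight pull. A jaw slides out along the block's x by up to 9 mm, with 5 N of friction, and stays (no spring). Tilting the cone about its foot by 10 to 14 degrees to one jaw, then the other, clears both; then lift it
- cone_red: loose steel taper cone with red collar, the largest, 92 mm tall, about 90 g; may be absent. Origin: centre of its foot, z up its axis. Diameters: pilot 9 mm (z 0-8 mm), taper 26 mm at z 8 to 42 mm at z 38, collar 46 mm (z 40-45), stem 14 mm (z 45-60), black knob to grip 22 mm (z 60-92). It starts upright in one of the block's pockets
- cone_yellow: loose steel taper cone with yellow collar, the middle, 92 mm tall, about 90 g; may be absent. Origin: centre of its foot, z up its axis. Diameters: pilot 9 mm (z 0-8 mm), taper 21 mm at z 8 to 37 mm at z 38, collar 46 mm (z 40-45), stem 14 mm (z 45-60), black knob to grip 22 mm (z 60-92). It starts upright in one of the block's pockets
- cone_blue: loose steel taper cone with blue collar, the smallest, 92 mm tall, about 90 g; may be absent. Origin: centre of its foot, z up its axis. Diameters: pilot 9 mm (z 0-8 mm), taper 16 mm at z 8 to 32 mm at z 38, collar 46 mm (z 40-45), stem 14 mm (z 45-60), black knob to grip 22 mm (z 60-92). It starts upright in one of the block's pockets
- cup_red: loose, heavy (0.7 kg) red tapered cup on a dark round foot of 72 mm diameter and 6 mm thick, standing on the worktop; origin at the centre of its underside, z up. Its rim is 50 mm above the worktop and its inside matches the taper of the red cone: fully home, the cone's foot is 15.5 mm above the cup's underside, and its collar stays about 5 mm clear above the rim
- cup_yellow: loose, heavy (0.7 kg) yellow tapered cup on a dark round foot of 72 mm diameter and 6 mm thick, standing on the worktop; origin at the centre of its underside, z up. Its rim is 50 mm above the worktop and its inside matches the taper of the yellow cone: fully home, the cone's foot is 15.5 mm above the cup's underside, and its collar stays about 5 mm clear above the rim
- cup_blue: loose, heavy (0.7 kg) blue tapered cup on a dark round foot of 72 mm diameter and 6 mm thick, standing on the worktop; origin at the centre of its underside, z up. Its rim is 50 mm above the worktop and its inside matches the taper of the blue cone: fully home, the cone's foot is 15.5 mm above the cup's underside, and its collar stays about 5 mm clear above the rim
- timer: grey laboratory timer, 72 x 72 x 19 mm, a bystander; origin at the centre of its underside
- vial: small brown vial with a black cap, 22 mm across, 44 mm tall, a bystander; origin at the centre of its underside
- marker: white marker pen with a black cap, lying, 122 x 72 x 16 mm as it lies, a bystander; origin at the centre of its underside
There are look-alikes about, which are no part of the job. Leave any green look-alike of the cone_blue alone. What is shaped like the cup_yellow but orange is not meant.

How it is judged:
By the outcome, as a careful person would: the job done as asked, in the order asked, and still so for the second after the job is handed in, with the robot touching nothing.
Of cone_red, cone_yellow, cone_blue only 2 to 3 are there at a start; the rules pass over those that are not, and their reading is None.
At some moment in a run one of cup_red, cup_yellow, cup_blue may be knocked a few centimetres aside while the robot is not near it.
Once in a run the grip may slacken for a moment while it holds something.
It also fails if it takes over 210 s, if anything falls off the work surface, if the arm or the gripper's body presses on something with over 40 N, if the wrist force passes 120 N, or if a joint passes its speed limit or range.

ROBOT

A 7-joint arm with a two-finger parallel gripper is mounted at the origin on a cart in front of the work surface, level with it; the furniture and walls round the work are solid. World frame = base frame: x ahead of the robot, y to its left, z up, the work surface at z = 0. Lengths are in m, angles in rad, forces in N, time in s.
With the tool pointing down it reaches from about 0.4 to 0.875 m from the base axis. Payload 19.3 kg.
Tool frame: the origin (TCP) lies at the very end of the fingers, on their centre line; the grasp point (between the pads) lies 19 mm behind it; z points along the fingers, y is the line along which they close (so a half turn about z gives the same grasp; the last joint's range is limited). The gripper opens to 85 mm and grips with 20 to 120 N. Pads are 22 mm wide; open, the fingers measure 114 mm over their backs; the gripper's body (76 mm by 85 mm) begins 54 mm behind the grasp point. The pads swing forward as they close: fully open they stand 13 mm farther back than shut.
Start: joints at [1.102, 0.521, -0.036, 1.599, 0.021, 1.021, -0.113], TCP at [0.243, -0.576, 0.231] pointing down, gripper open.
Joint ranges: [-2.91, 2.91], [-0.3, 2.13], [-1.5, 1.42], [0.17, 2.43], [-1.26, 4.41], [0.16, 1.93], [-2.52, 2.52]. Speed limits (rad/s): [1.89, 1.89, 2.39, 2.39, 3.01, 3.01, 3.01].

INTERFACE

Orientations are given as [roll, pitch, yaw] about the fixed x, y, z axes, in that order (R = Rz(yaw) Ry(pitch) Rx(roll)).
In Python, from workcell import monitor, optics, job_done gives the robot as it stands.
- The arm moves only by the shell command python3 -m handwheel 'ROWS' [FORCE]. ROWS is JSON, a list of rows, each an object of numbers: "dx", "dy", "dz": the shift along the tool's x, y, z in cm; "wx", "wy", "wz": the turn, a rotation vector about the tool's x, y, z in rad; "claw": the opening in per cent of the stroke, from 0 (shut) to 100 (fully open). A call has 1 to 8 rows; each row shifts and turns the commanded pose from where the row before left it, along the tool's axes as they then stand; what a row does not reach is not made up. A row lasts 1/8 s, in which the tool goes at most 62.5 mm and 10.7 degrees, less where a joint would pass 70% of its speed; a pose out of reach is approached as far as the arm can. A call with a gripper value outside its range is refused whole. The fingers move at their own pace and stop on an object; FORCE is the grip in N (left out, the last holds). Time passes only in rows, so rows that do not move let the fingers close. It gives the time, the measured TCP pose, the force, the opening and the grip force at its end, in the units of the state.
- monitor.observe(): the state, without advancing time (a new reading comes with each control period).
- optics.grab_frame(name): name is "scene" or "top"; returns a dict with "frame" (400x640x3 uint8, blue, green, red), "fovy" (degrees; the focal length in pixels is half the picture's height over the tangent of half this angle, whatever the lens; pixels are square), "cx", "cy" (the principal point, pixels), "k1" (the pictures are not rectified: a ray, as slopes to the right and down, at radius r is drawn at 1 + k1 r^2 times it, then the intrinsics apply), "R" (3x3) and "t" (3): a world point X has camera coordinates R X + t. Camera axes: x right, y down, z forward; pixel columns grow to the right and rows downward; lengths in m; the calibration is good to about 2 mm. A picture is of the moment at which its call begins. There is no depth.
- job_done(): hands the job in; it is judged then, once.
Trained networks look in the newest picture that a camera, given by its name, has taken for a name from the list of things; names that differ only in an ending like _2 or _b are one class to them, and where a whole thing is asked for, a point or a joint stands for the part that bears it (a point fixed in the world has none). Each returns a list of dicts, best first, with "p" (0 to 1); they miss things now and then, are a little off and sometimes report something else, mostly with a low value. They report only what shows in the picture. A call takes as long as a camera call. They do not tell look-alikes from the thing itself.
- optics.masks_of(name, camera): "region" (400x640 bool, what is visible of it) and "rect" ([left, top, width, height] in pixels, round what is visible of it).
The state is a dict: "clock": time; "qpos": joint angles; "qd": joint speeds; "joint_efforts": joint torques, N m; "position": TCP position; "tool_rot": TCP orientation; "force": force on the tool from outside, world axes, zero at the start; "moment": the same for the moment, N m; "grip_width": finger opening in m; "finger_force": force on a finger pad.
Only numpy, scipy, OpenCV 4.12 (cv2) and the standard library are available. Lean on these libraries where they do the work, as an engineer would, in place of code of your own. Each camera call takes 0.05 s, during which the arm holds its last target. There are 200 camera calls.

## Working session

There is one attempt and no reset: what is moved stays moved. The work goes in short steps, Python scripts to look and compute and a shell command to move; the robot and the scene stay as the last step left them, time stands still between calls to the robot, and variables do not carry over. Pictures are saved under pics/ and viewed, at most 14 in all, crops included, and the job is handed in when it is done.

```bash
ls; mkdir -p pics; python3 - <<'E'
from workcell import monitor, optics
import cv2
for n in("scene","top"):
    f=optics.grab_frame(n); cv2.imwrite(f"pics/{n}0.png",f["frame"])
    print(n,f["fovy"],f["cx"],f["cy"],f["k1"],f["R"],f["t"])
    for k in "block cone_red cone_yellow cone_blue cup_red cup_yellow cup_blue timer vial marker".split():
        print(k,[(round(d["p"],2),d["rect"]) for d in optics.masks_of(k,n)][:5])
print(monitor.observe())
E
```

```text
pics
scene 43.442864443492006 320.1608401567959 196.32404669849043 -0.12590908962335026 [[-0.78341601 -0.62136877  0.01265695]
 [-0.40769988  0.49844009 -0.76507404]
 [ 0.46908439 -0.60453149 -0.64381792]] [0.41415335 0.27887959 1.23748575]
block [(0.67, [238.0, 214.9, 78.6, 75.8]), (0.36, [349.9, 160.2, 22.2, 23.8])]
cone_red [(0.56, [297.6, 176.7, 21.2, 25.0]), (0.53, [253.1, 240.3, 19.0, 32.4])]
cone_yellow [(0.7, [308.1, 150.6, 21.2, 15.9])]
cone_blue [(0.81, [273.1, 225.9, 13.9, 27.7]), (0.67, [240.1, 214.0, 81.1, 75.2]), (0.62, [322.3, 247.9, 15.8, 25.1])]
cup_red [(0.59, [330.8, 203.2, 25.4, 25.6]), (0.19, [352.6, 165.0, 22.5, 18.7])]
cup_yellow [(0.85, [368.9, 214.9, 22.7, 31.6]), (0.74, [299.5, 176.7, 19.3, 25.8])]
cup_blue [(0.76, [351.1, 162.0, 25.1, 22.3])]
timer [(0.75, [305.3, 149.7, 23.1, 16.8])]
vial [(0.47, [396.7, 189.7, 10.4, 13.5])]
marker [(0.56, [404.8, 169.1, 32.8, 17.5])]
top 50.59629439592311 320.9150397818834 204.66572144758547 -0.03203919824001168 [[ 1.05164405e-03 -9.99933793e-01 -1.14587572e-02]
 [-9.87025350e-01  8.01900423e-04 -1.60562497e-01]
 [ 1.6056
[... 743 characters left out ...]
.9])]
{'clock': 1.1, 'qpos': array([ 1.10178131,  0.52137328, -0.03629706,  1.59949612,  0.02116836,
        1.02107027, -0.11278699]), 'qd': array([ 0.00126093, -0.00032895,  0.00161887,  0.00088039,  0.00119728,
       -0.00090764, -0.00051803]), 'joint_efforts': array([-3.22230801e-05, -9.26849556e+01,  1.97774448e+00, -3.70251918e+01,
        1.80826464e-02,  1.85452118e-03,  2.32018215e-05]), 'position': array([ 0.24269128, -0.57596192,  0.23130886]), 'tool_rot': array([ 3.14155820e+00, -2.99901056e-05,  3.98765953e-01]), 'force': array([0.48669828, 0.32710628, 0.60953126]), 'moment': array([-0.03936619,  0.05372855, -0.01922788]), 'finger_force': 0.0, 'grip_width': 0.08556226912826527}
```

View pics/scene0.png

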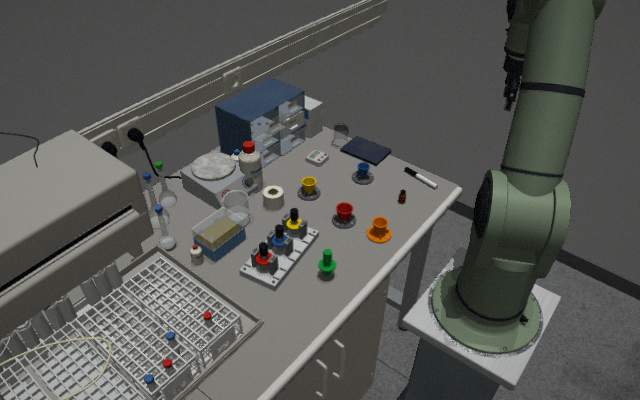

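View pics/top0.png

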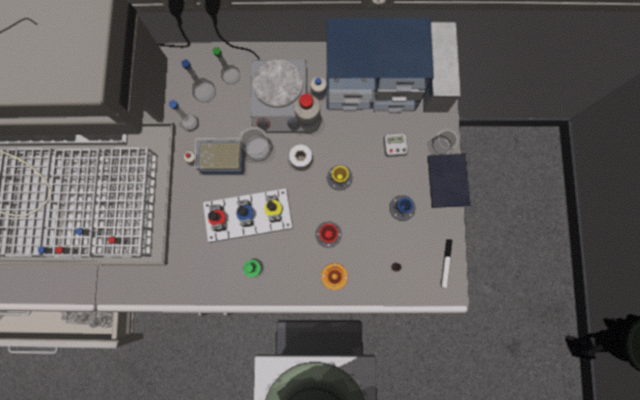

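All three cones are in the block (top view): red at (217,217), blue at (245,212), yellow at (273,208). Real cups are yellow (340,176), red (328,234) and blue (403,207). The look-alikes are the green cone (253,268) and the orange cup (334,276): green and orange match none of the named colours, so I leave both alone. The crop below will confirm this.

```bash
cat > h.py <<'E'
import numpy as np, cv2
from workcell import monitor, optics
from scipy.optimize import least_squares
def proj(f,X):
    X=np.atleast_2d(X); c=X@np.array(f["R"]).T+f["t"]; s=c[:,:2]/c[:,2:]
    r2=(s**2).sum(1,keepdims=True); s=s*(1+f["k1"]*r2)
    F=200/np.tan(np.radians(f["fovy"]/2)); return s*F+[f["cx"],f["cy"]]
def inv(f,uv,z):
    r=least_squares(lambda p: (proj(f,[p[0],p[1],z])-uv).ravel(),[0.6,0]); return r.x
def cmask(f,col):
    h=cv2.cvtColor(f["frame"],cv2.COLOR_BGR2HSV); H,S,V=[h[...,i].astype(int) for i in range(3)]
    ok=(S>120)&(V>50)
    m={"red":(H<6)|(H>172),"yellow":(H>21)&(H<34),"blue":(H>100)&(H<125),"orange":(H>=8)&(H<20),"green":(H>45)&(H<80)}[col]&ok
    return m.astype(np.uint8)
def blobs(f,col,minA=15):
    n,l,s,c=cv2.connectedComponentsWithStats(cmask(f,col)); return [(s[i,4],c[i].round(1),s[i,:4],l==i) for i in range(1,n) if s[i,4]>=minA]
E
python3 - <<'E'
from h import *
for n in("top","scene"):
    f=optics.grab_frame(n)
    for c in("red","yellow","blue","orange","green"):
        for a,ce,r,_ in blobs(f,c): print(n,c,a,ce,r,inv(f,ce,0.03).round(3), inv(f,ce,0.057).round(3))
    if n=="top": a=cv2.resize(f["frame"][155:295,195:425],None,fx=3.4,fy=3.4,interpolation=3)
cv2.imwrite("pics/crop1.png",a)
E
```

```text
top red 152 [305.7 100.2] [299  93  14  15] [0.846 0.026] [0.834 0.024]
top red 135 [218.  217.6] [209 210  16  15] [0.513 0.26 ] [0.509 0.253]
top red 287 [328.2 232.7] [319 224  19  19] [ 0.472 -0.037] [ 0.469 -0.037]
top red 34 [111.3 239.5] [108 237   7   6] [0.453 0.548] [0.451 0.534]
top red 35 [ 58.8 249.6] [ 56 247   7   6] [0.425 0.691] [0.424 0.674]
top yellow 162 [339.8 174.5] [332 166  17  17] [ 0.631 -0.069] [ 0.625 -0.068]
top yellow 133 [273.7 208.5] [265 200  17  15] [0.537 0.11 ] [0.533 0.106]
top blue 34 [185.2  63.4] [182  60   7   7] [0.961 0.374] [0.947 0.365]
top blue 16 [317.6  80.8] [316  79   4   5] [ 0.904 -0.008] [ 0.891 -0.008]
top blue 39 [173.  103.9] [170 101   7   7] [0.838 0.402] [0.826 0.392]
top blue 104 [404.4 205. ] [398 198  15  14] [ 0.547 -0.243] [ 0.542 -0.238]
top blue 86 [246.4 213. ] [238 205  15  14] [0.525 0.183] [0.521 0.178]
top blue 22 [ 78.5 230.9] [ 76 229   6   5] [0.476 0.641] [0.473 0.625]
top blue 20 [ 40.9 249.3] [ 39 247   5   5] [0.426 0.742] [0.424 0.723]
top orange 34 [339.8 171.7] [335 169  10   8] [ 0.639 -0.069] [ 0.632 -
[... 1395 characters left out ...]
[215 250   6   7] [0.633 0.307] [0.611 0.322]
scene blue 50 [169.7 335.4] [166 332   8   8] [0.527 0.559] [0.509 0.567]
scene blue 61 [148.5 378.6] [145 375   8   9] [0.476 0.661] [0.458 0.666]
scene orange 467 [378.8 230.3] [366 217  25  26] [ 0.349 -0.037] [ 0.335 -0.012]
scene green 44 [158.3 164.5] [155 161   7   8] [1.081 0.161] [1.047 0.18 ]
scene green 232 [327.  261.8] [319 249  17  23] [0.389 0.148] [0.374 0.168]Traceback (most recent call last):
  File "<stdin>", line 7, in <module>
cv2.error: OpenCV(4.12.0) :-1: error: (-5:Bad argument) in function 'imwrite'
> Overload resolution failed:
>  - img is not a numpy array, neither a scalar
>  - Expected Ptr<cv::UMat> for argument 'img'
```

```bash
cat >> h.py <<'E'
def hull(f,x,y,parts,U=4):
    # silhouette (x4 upsampled mask) of stacked discs [(z,r)..] at x,y
    a=np.linspace(0,2*np.pi,40); P=np.concatenate([np.c_[x+r*np.cos(a),y+r*np.sin(a),0*a+z] for z,r in parts])
    m=np.zeros((400*U,640*U),np.uint8); p=(proj(f,P)+.5)*U-.5
    cv2.fillConvexPoly(m,cv2.convexHull(p.astype(np.float32)).round().astype(np.int32),1); return m
def conepred(f,x,y,z0):
    m=hull(f,x,y,[(z0+.040,.023),(z0+.045,.023)])
    m[(hull(f,x,y,[(z0+.060,.011),(z0+.092,.011)])|hull(f,x,y,[(z0+.045,.007),(z0+.06,.007)]))>0]=0; return m
def cuppred(f,x,y,z0=0): return hull(f,x,y,[(.050,.0235)])
def cen(m,U=4):
    v,u=np.nonzero(m); return np.array([u.mean(),v.mean()])/U-.5+.5/U
def fit(f,mask,pred,x,y,z0):
    v,u=np.nonzero(mask); o=np.array([u.mean(),v.mean()])
    for _ in range(4):
        p=cen(pred(f,x,y,z0)); d=o-p
        zz=z0+.043 if pred is conepred else .05
        q=proj(f,[[x,y,zz],[x+.01,y,zz],[x,y+.01,zz]]); J=np.c_[q[1]-q[0],q[2]-q[0]]/.01
        s=np.linalg.solve(J,d); x+=s[0]; y+=s[1]
    P=cv2.resize(pred(f,x,y,z0)*255,(640,400),interpolation=cv2.INTER_AREA)>127
    return x,y,(P&mask).sum()/(P|mask).sum(),mask.sum(),P.sum()
def locate(f,col,kind,x,y,z0=0.014):
    pred=conepred if kind=="cone" else cuppred
    g=proj(f,[x,y,z0+.043 if kind=="cone" else .045])[0]
    b=min(blobs(f,col),key=lambda t:np.hypot(*(t[1]-g)))
    m=b[3]
    if kind=="cup": m=cv2.drawContours(np.zeros((400,640),np.uint8),[cv2.convexHull(np.argwhere(m)[:,::-1].astype(np.int32))],-1,1,-1)>0
    return np.round(fit(f,m,pred,x,y,z0),4)
E
python3 - <<'E'
from h import *
for n in("top","scene"):
    f=optics.grab_frame(n)
    for c,x,y in(("red",.509,.255),("blue",.521,.18),("yellow",.533,.106)): print(n,"cone",c,locate(f,c,"cone",x,y))
    for c,x,y in(("red",.469,-.037),("blue",.542,-.238),("yellow",.626,-.068)): print(n,"cup",c,locate(f,c,"cup",x,y))
    if n=="top": a=cv2.resize(f["frame"][155:295,195:425],None,fx=3.4,fy=3.4,interpolation=3)
cv2.imwrite("pics/crop1.png",a)
E
```

```text
top cone red [  0.5113   0.2574   0.7095 135.     171.    ]
top cone blue [  0.5244   0.1816   0.503   90.     164.    ]
top cone yellow [5.365e-01 1.083e-01 6.398e-01 1.360e+02 1.690e+02]
top cup red [ 4.697e-01 -3.700e-02  8.780e-01  2.950e+02  2.590e+02]
top cup blue [ 5.436e-01 -2.401e-01  6.371e-01  1.580e+02  2.480e+02]
top cup yellow [ 6.285e-01 -6.860e-02  9.793e-01  2.370e+02  2.400e+02]
scene cone red [  0.5118   0.2614   0.6193 124.     161.    ]
scene cone blue [  0.5242   0.1873   0.6275 104.     145.    ]
scene cone yellow [5.367e-01 1.127e-01 7.123e-01 1.170e+02 1.330e+02]
scene cup red [ 4.612e-01 -2.340e-02  5.635e-01  2.460e+02  1.480e+02]
scene cup blue [  0.5416  -0.2363   0.7143  75.     105.    ]
scene cup yellow [ 6.172e-01 -5.380e-02  5.692e-01  1.850e+02  1.210e+02]
```

View pics/crop1.png

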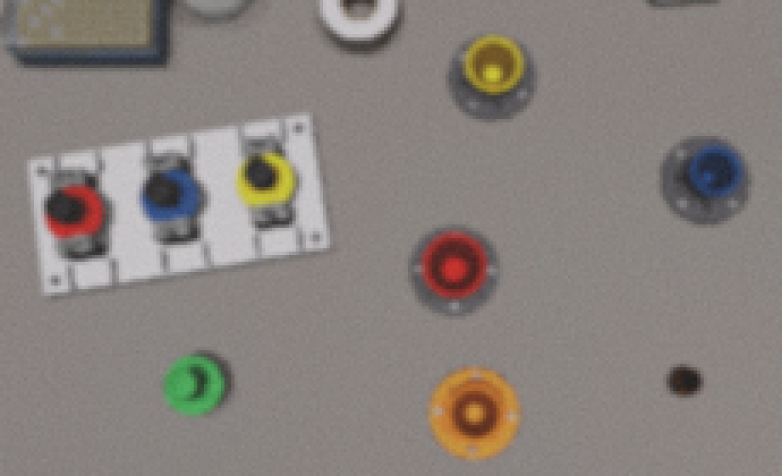

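Confirmed: the orange cup (crop 475,412) and the green cone (crop 195,384) are look-alikes, and the three true cups and cones stand apart from them. Next I refine with the plate outline and the network masks.

```bash
cat >> h.py <<'E'
def cupnet(f,n,col,x,y):
    g=proj(f,[x,y,.02])[0]
    L=[d for d in optics.masks_of("cup_"+col,n) if np.hypot(*(np.array(d["rect"][:2])+np.array(d["rect"][2:])/2-g))<14]
    if not L: return None
    m=np.array(L[0]["region"]); r={"red":.0235,"yellow":.021,"blue":.0185}[col]
    pr=lambda f,x,y,z:hull(f,x,y,[(0,.036),(.006,.036)])|hull(f,x,y,[(.006,.6*r),(.05,r)])
    return np.round(fit(f,m,pr,x,y,0),4)
E
python3 - <<'E'
from h import *
for n in("top","scene"):
    f=optics.grab_frame(n)
    for c,x,y in(("red",.469,-.037),("blue",.542,-.238),("yellow",.626,-.068)): print(n,"cup",c,cupnet(f,n,c,x,y))
    h=cv2.cvtColor(f["frame"],cv2.COLOR_BGR2HSV)
    c=proj(f,[.524,.183,.02])[0]; w=((h[...,2]>165)&(h[...,1]<60)).astype(np.uint8)
    print(n, "V plate/table", np.median(h[...,2][int(c[1])-25:int(c[1])+25,int(c[0])-45:int(c[0])+45]), h[250,200,2])
    w[:int(c[1])-50]=0; w[int(c[1])+55:]=0; w[:,:int(c[0])-60]=0; w[:,int(c[0])+60:]=0
    n_,l,s,_=cv2.connectedComponentsWithStats(w); print(s[1:][s[1:,4]>40])
    pts=np.argwhere(np.isin(l,[i for i in range(1,n_) if s[i,4]>60]))[:,::-1].astype(np.float32)
    H=cv2.convexHull(pts)[:,0]
    # hull back onto z=.02 plane
    Q=np.array([inv(f,p,.02) for p in H]).astype(np.float32); r=cv2.minAreaRect(Q*1000); print(r)
E
```

```text
top cup red [ 4.713e-01 -3.570e-02  9.613e-01  5.550e+02  5.610e+02]
top cup blue [ 5.461e-01 -2.400e-01  9.245e-01  5.140e+02  5.560e+02]
top cup yellow None
top V plate/table 153.0 142
[[244 189  48  46 924]
 [266 190  11   5  43]
 [240 195  10   5  43]
 [203 197  40  44 741]
 [213 199  10   6  45]]
((523.0369262695312, 184.66024780273438), (109.75189208984375, 229.88275146484375), 9.535380363464355)
scene cup red [ 4.696e-01 -3.740e-02  8.507e-01  4.180e+02  4.870e+02]
scene cup blue [ 5.416e-01 -2.428e-01  8.744e-01  3.770e+02  3.540e+02]
scene cup yellow None
scene V plate/table 128.0 171
[[304 235   9   7  44]
 [294 239  14  13 108]
 [290 252  10   8  49]
 [278 257  15  13 120]
 [240 266  38  19 170]
 [274 270  11   8  54]]
((515.660888671875, 213.6727294921875), (106.51900482177734, 169.851318359375), 9.714420318603516)
```

```bash
cat >> h.py <<'E'
from scipy.spatial.transform import Rotation as Ro
def togo(x,y,z,rpy=(np.pi,0,1.7372)):
    s=monitor.observe(); R=Ro.from_euler("xyz",s["tool_rot"]); T=Ro.from_euler("xyz",rpy)
    print("t",round(s["clock"],2),"pos",s["position"].round(4),"rpy",s["tool_rot"].round(4),"F",s["force"].round(1),"w",s["grip_width"].round(4),"ff",round(s["finger_force"],1))
    print(" togo cm",(R.inv().apply(np.array([x,y,z])-s["position"])*100).round(2),"turn",(R.inv()*T).as_rotvec().round(4), "q7",s["qpos"].round(2)[[0,6]])
E
python3 -m handwheel '[{"wz":-0.167,"claw":60},{"wz":-0.167},{"wz":-0.167},{"wz":-0.167},{"wz":-0.167},{"wz":-0.167},{"wz":-0.167},{"wz":-0.167}]' 40
python3 -m handwheel '[{"dx":3.93,"dy":2.51},{"dx":3.93,"dy":2.51},{"dx":3.93,"dy":2.51},{"dx":3.93,"dy":2.51},{"dx":3.93,"dy":2.51},{"dx":3.93,"dy":2.51},{"dx":3.93,"dy":2.51},{"dx":3.93,"dy":2.51}]'
python3 -m handwheel '[{"dx":3.93,"dy":2.51},{"dx":3.93,"dy":2.51},{"dx":3.93,"dy":2.51},{"dx":3.93,"dy":2.51},{"dx":3.93,"dy":2.51},{"dx":3.93,"dy":2.51},{"dx":3.93,"dy":2.51},{"dx":3.93,"dy":2.51}]'
python3 -c "
from h import *
togo(.5354,.1107,.18)"
```

```text
schema error: expected keys dx, dy, dz, wx, wy, wz, claw
schema error: expected keys dx, dy, dz, wx, wy, wz, claw
schema error: expected keys dx, dy, dz, wx, wy, wz, claw
Traceback (most recent call last):
  File "h.py", line 54, in togo
    print("t",round(s["clock"],2),"pos",s["position"].round(4),"rpy",s["tool_rot"].round(4),"F",s["force"].round(1),"w",s["grip_width"].round(4),"ff",round(s["finger_force"],1))
                                                                                                                        ^^^^^^^^^^^^^^^^^^^^^
AttributeError: 'float' object has no attribute 'round'
```

```bash
sed -i 's/s\["grip_width"\].round(4)/round(s["grip_width"],4)/' h.py
python3 -m handwheel '[{"dx":0,"dy":0,"dz":0,"wx":0,"wy":0,"wz":-0.167,"claw":60},{"dx":0,"dy":0,"dz":0,"wx":0,"wy":0,"wz":-0.167,"claw":60},{"dx":0,"dy":0,"dz":0,"wx":0,"wy":0,"wz":-0.167,"claw":60},{"dx":0,"dy":0,"dz":0,"wx":0,"wy":0,"wz":-0.167,"claw":60},{"dx":0,"dy":0,"dz":0,"wx":0,"wy":0,"wz":-0.167,"claw":60},{"dx":0,"dy":0,"dz":0,"wx":0,"wy":0,"wz":-0.167,"claw":60},{"dx":0,"dy":0,"dz":0,"wx":0,"wy":0,"wz":-0.167,"claw":60},{"dx":0,"dy":0,"dz":0,"wx":0,"wy":0,"wz":-0.167,"claw":60}]' 40
for i in 1 2; do python3 -m handwheel '[{"dx":3.93,"dy":2.51,"dz":0,"wx":0,"wy":0,"wz":0,"claw":60},{"dx":3.93,"dy":2.51,"dz":0,"wx":0,"wy":0,"wz":0,"claw":60},{"dx":3.93,"dy":2.51,"dz":0,"wx":0,"wy":0,"wz":0,"claw":60},{"dx":3.93,"dy":2.51,"dz":0,"wx":0,"wy":0,"wz":0,"claw":60},{"dx":3.93,"dy":2.51,"dz":0,"wx":0,"wy":0,"wz":0,"claw":60},{"dx":3.93,"dy":2.51,"dz":0,"wx":0,"wy":0,"wz":0,"claw":60},{"dx":3.93,"dy":2.51,"dz":0,"wx":0,"wy":0,"wz":0,"claw":60},{"dx":3.93,"dy":2.51,"dz":0,"wx":0,"wy":0,"wz":0,"claw":60}]'; done
python3 -c "
from h import *
togo(.5354,.1107,.18)"
```

```text
clock: 2.7
position: [0.2426, -0.576, 0.2313]
tool_rot: [-3.142, 0.0, 1.74]
force: [0.4, -0.7, -0.3]
grip_width: 0.0512
finger_force: 0.0
clock: 3.7
position: [0.3899, -0.2317, 0.2315]
tool_rot: [3.141, 0.001, 1.735]
force: [1.1, -0.5, 0.9]
grip_width: 0.0516
finger_force: 0.0
clock: 4.7
position: [0.5368, 0.1113, 0.2314]
tool_rot: [3.141, 0.0, 1.734]
force: [1.1, -0.6, -0.2]
grip_width: 0.0511
finger_force: 0.0
t 4.7 pos [0.5368 0.1113 0.2314] rpy [3.1414e+00 2.0000e-04 1.7344e+00] F [ 1.1 -0.6 -0.2] w 0.0511 ff 0.0
 togo cm [-0.03 -0.15  5.14] turn [ 0.0002  0.0002 -0.0028] q7 [ 0.14 -0.43]
```

```bash

python3 -m handwheel '[{"dx":-0.03,"dy":-0.15,"dz":4.0,"wx":0,"wy":0,"wz":-0.003,"claw":60},{"dx":0,"dy":0,"dz":4.0,"wx":0,"wy":0,"wz":0,"claw":60},{"dx":0,"dy":0,"dz":4.0,"wx":0,"wy":0,"wz":0,"claw":60},{"dx":0,"dy":0,"dz":2.7,"wx":0,"wy":0,"wz":0,"claw":60},{"dx":0,"dy":0,"dz":0,"wx":0,"wy":0,"wz":0,"claw":60}]' 60
python3 -m handwheel '[{"dx":0,"dy":0,"dz":0,"wx":0,"wy":0,"wz":0,"claw":5},{"dx":0,"dy":0,"dz":0,"wx":0,"wy":0,"wz":0,"claw":5},{"dx":0,"dy":0,"dz":0,"wx":0,"wy":0,"wz":0,"claw":5},{"dx":0,"dy":0,"dz":0,"wx":0,"wy":0,"wz":0,"claw":5},{"dx":0,"dy":0,"dz":0,"wx":0,"wy":0,"wz":0,"claw":5},{"dx":0,"dy":0,"dz":0,"wx":0,"wy":0,"wz":0,"claw":5}]' 60
python3 -c "
from h import *
togo(.5354,.1107,.084)"
```

```text
clock: 5.32
position: [0.5339, 0.1093, 0.083]
tool_rot: [-3.139, 0.0, 1.738]
force: [1.2, 0.7, -0.2]
grip_width: 0.0512
finger_force: 0.0
clock: 6.08
position: [0.5356, 0.1095, 0.0858]
tool_rot: [3.139, 0.0, 1.737]
force: [-1.8, -0.1, 7.1]
grip_width: 0.0199
finger_force: 58.4
t 6.08 pos [0.5356 0.1095 0.0858] rpy [3.1394e+00 1.0000e-04 1.7375e+00] F [-1.8 -0.1  7.1] w 0.0199 ff 58.4
 togo cm [0.12 0.   0.18] turn [0.0022 0.0001 0.0003] q7 [ 0.06 -0.56]
```

```bash

python3 -m handwheel '[{"dx":0,"dy":0,"dz":-0.1,"wx":0,"wy":0,"wz":0,"claw":5},{"dx":0,"dy":0.345,"dz":0.01,"wx":0.048,"wy":0,"wz":0,"claw":5},{"dx":0,"dy":0.345,"dz":0.01,"wx":0.048,"wy":0,"wz":0,"claw":5},{"dx":0,"dy":0.345,"dz":0.01,"wx":0.048,"wy":0,"wz":0,"claw":5},{"dx":0,"dy":0.345,"dz":0.01,"wx":0.048,"wy":0,"wz":0,"claw":5},{"dx":0,"dy":0,"dz":0,"wx":0,"wy":0,"wz":0,"claw":5},{"dx":0,"dy":0,"dz":0,"wx":0,"wy":0,"wz":0,"claw":5}]'
python3 - <<'E'
from h import *
togo(.5354,.1107,.084)
f=optics.grab_frame("scene"); cv2.imwrite("pics/tilt1.png",cv2.resize(f["frame"][130:310,210:430],None,fx=3.4,fy=3.3,interpolation=3))
E
```

```text
clock: 6.95
position: [0.5483, 0.1116, 0.0846]
tool_rot: [-2.95, 0.0, 1.738]
force: [-2.5, -1.0, 5.1]
grip_width: 0.02
finger_force: 59.5
t 6.95 pos [0.5483 0.1116 0.0846] rpy [-2.9498e+00  1.0000e-04  1.7376e+00] F [-2.5 -1.   5.1] w 0.02 ff 59.5
 togo cm [ 0.12 -1.25  0.3 ] turn [-1.918e-01  1.000e-04  4.000e-04] q7 [ 0.06 -0.46]
```

View pics/tilt1.png

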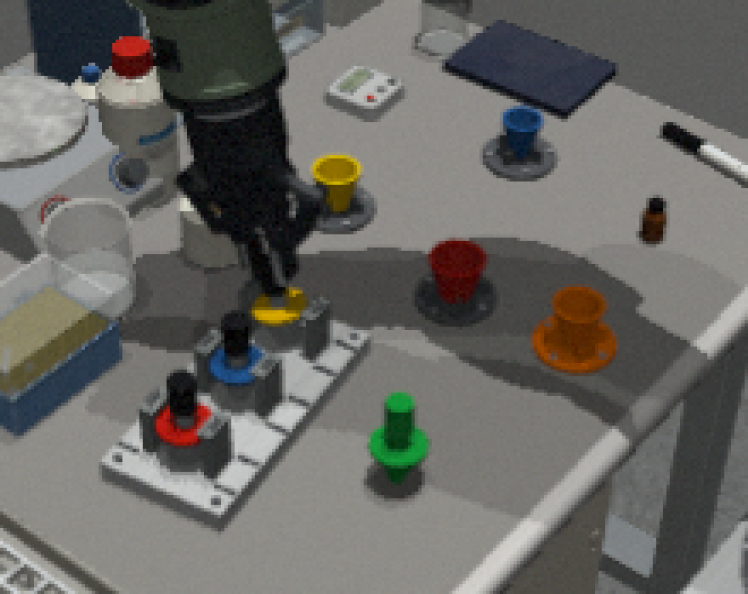

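The picture shows the yellow cone (collar at about 280,305) tilted to the far (+x) jaw, with its knob in the grip. Now the other side.

```bash

python3 -m handwheel '[{"dx":0,"dy":-0.345,"dz":0.01,"wx":-0.048,"wy":0,"wz":0,"claw":5},{"dx":0,"dy":-0.345,"dz":0.01,"wx":-0.048,"wy":0,"wz":0,"claw":5},{"dx":0,"dy":-0.345,"dz":0.01,"wx":-0.048,"wy":0,"wz":0,"claw":5},{"dx":0,"dy":-0.345,"dz":0.01,"wx":-0.048,"wy":0,"wz":0,"claw":5},{"dx":0,"dy":-0.345,"dz":0.01,"wx":-0.048,"wy":0,"wz":0,"claw":5},{"dx":0,"dy":-0.345,"dz":0.01,"wx":-0.048,"wy":0,"wz":0,"claw":5},{"dx":0,"dy":-0.345,"dz":0.01,"wx":-0.048,"wy":0,"wz":0,"claw":5},{"dx":0,"dy":-0.345,"dz":0.01,"wx":-0.048,"wy":0,"wz":0,"claw":5}]'
python3 -m handwheel '[{"dx":0,"dy":0,"dz":0,"wx":0,"wy":0,"wz":0,"claw":5},{"dx":0,"dy":0,"dz":0,"wx":0,"wy":0,"wz":0,"claw":5}]'
python3 -c "
from h import *
togo(.5354,.1107,.084)"
```

```text
clock: 8.0
position: [0.5226, 0.1076, 0.0851]
tool_rot: [2.944, -0.001, 1.738]
force: [7.5, 0.2, 1.8]
grip_width: 0.0199
finger_force: 59.1
clock: 8.25
position: [0.5221, 0.1075, 0.0846]
tool_rot: [2.949, -0.0, 1.738]
force: [0.3, 0.6, 12.7]
grip_width: 0.0198
finger_force: 60.3
t 8.25 pos [0.5221 0.1075 0.0846] rpy [ 2.9488 -0.      1.7379] F [ 0.3  0.6 12.7] w 0.0198 ff 60.3
 togo cm [0.09 1.33 0.32] turn [ 1.928e-01 -1.000e-04  7.000e-04] q7 [-0.04 -0.76]
```

Back upright with a small lift, then a gentle lift to test for a catch.

```bash

python3 -m handwheel '[{"dx":0,"dy":0.345,"dz":0,"wx":0.048,"wy":0,"wz":0,"claw":5},{"dx":0,"dy":0.345,"dz":0,"wx":0.048,"wy":0,"wz":0,"claw":5},{"dx":0,"dy":0.345,"dz":0,"wx":0.048,"wy":0,"wz":0,"claw":5},{"dx":0,"dy":0.345,"dz":0,"wx":0.048,"wy":0,"wz":0,"claw":5},{"dx":0,"dy":0,"dz":-0.4,"wx":0,"wy":0,"wz":0,"claw":5},{"dx":0,"dy":0,"dz":-0.4,"wx":0,"wy":0,"wz":0,"claw":5},{"dx":0,"dy":0,"dz":-0.4,"wx":0,"wy":0,"wz":0,"claw":5},{"dx":0,"dy":0,"dz":0,"wx":0,"wy":0,"wz":0,"claw":5}]'
python3 -c "
from h import *
togo(.5354,.1107,.2)"
```

```text
clock: 9.25
position: [0.5348, 0.1094, 0.0979]
tool_rot: [3.141, 0.0, 1.738]
force: [0.5, -0.0, -1.2]
grip_width: 0.0198
finger_force: 59.1
t 9.25 pos [0.5348 0.1094 0.0979] rpy [3.1408e+00 1.0000e-04 1.7379e+00] F [ 0.5 -0.  -1.2] w 0.0198 ff 59.1
 togo cm [  0.11   0.09 -10.21] turn [0.0007 0.0001 0.0007] q7 [ 0.07 -0.55]
```

```bash

python3 -m handwheel '[{"dx":0,"dy":0,"dz":-3.4,"wx":0,"wy":0,"wz":0,"claw":5},{"dx":0,"dy":0,"dz":-3.4,"wx":0,"wy":0,"wz":0,"claw":5},{"dx":0,"dy":0,"dz":-3.4,"wx":0,"wy":0,"wz":0,"claw":5},{"dx":-3.82,"dy":1.26,"dz":0,"wx":0,"wy":0,"wz":0,"claw":5},{"dx":-3.82,"dy":1.26,"dz":0,"wx":0,"wy":0,"wz":0,"claw":5},{"dx":-3.82,"dy":1.26,"dz":0,"wx":0,"wy":0,"wz":0,"claw":5},{"dx":-3.82,"dy":1.26,"dz":0,"wx":0,"wy":0,"wz":0,"claw":5},{"dx":-3.82,"dy":1.26,"dz":0,"wx":0,"wy":0,"wz":0,"claw":5}]'
python3 - <<'E'
from h import *
togo(.6285,-.0686,.12)
for n in("top","scene"):
    f=optics.grab_frame(n)
    for c,x,y in(("red",.47,-.037),("blue",.5435,-.24),("yellow",.6285,-.0686)):
        try: print(n,c,"net",cupnet(f,n,c,x,y),"col",locate(f,c,"cup",x,y))
        except Exception as e: print(n,c,e)
    p=monitor.observe()["position"]
    try: print(n,"cone", locate(f,"yellow","cone",p[0],p[1],p[2]-.0718))
    except Exception as e: print(e)
    if n=="top": A=cv2.resize(f["frame"][130:260,280:440],None,fx=3,fy=3)
    else: B=cv2.resize(f["frame"][110:240,250:410],None,fx=3,fy=3)
cv2.imwrite("pics/y1.png",np.hstack([A,B])[:, :800] if 0 else np.vstack([A,B])[:600*2:1][:780,:])
cv2.imwrite("pics/y1.png",cv2.resize(np.hstack([A,B]),(800,325)))
E
```

```text
clock: 10.25
position: [0.6289, -0.0697, 0.1994]
tool_rot: [-3.142, 0.0, 1.738]
force: [0.7, 1.1, -1.3]
grip_width: 0.0195
finger_force: 59.2
t 10.25 pos [ 0.6289 -0.0697  0.1994] rpy [-3.1415e+00  2.0000e-04  1.7379e+00] F [ 0.7  1.1 -1.3] w 0.0195 ff 59.2
 togo cm [ 0.12 -0.03  7.94] turn [-0.0001  0.0002  0.0007] q7 [ 0.38 -0.11]
top red net [ 4.700e-01 -3.660e-02  9.633e-01  5.610e+02  5.620e+02] col [ 4.700e-01 -3.730e-02  8.805e-01  2.930e+02  2.580e+02]
top blue net None col [5.236e-01 1.823e-01 6.215e-01 1.560e+02 2.510e+02]
top yellow min() iterable argument is empty
min() iterable argument is empty
scene red net [ 4.672e-01 -3.610e-02  8.978e-01  4.400e+02  4.880e+02] col [ 4.615e-01 -2.380e-02  5.608e-01  2.490e+02  1.490e+02]
scene blue net [ 5.427e-01 -2.396e-01  9.441e-01  3.400e+02  3.560e+02] col [  0.5406  -0.2352   0.7664  82.     107.    ]
scene yellow net [ 6.267e-01 -6.760e-02  9.046e-01  3.710e+02  4.080e+02] col [ 6.174e-01 -5.350e-02  5.744e-01  1.850e+02  1.220e+02]
scene cone [ 6.253e-01 -6.480e-02  7.818e-01  8.800e+01  1.080e+02]
```

View pics/y1.png

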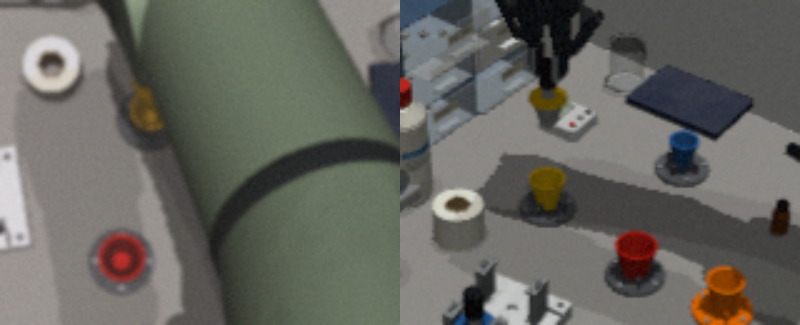

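The yellow cone hangs in the grip (right half, 548,100), directly over the yellow cup (548,190). Lowering.

```bash

python3 -m handwheel '[{"dx":0,"dy":0,"dz":3,"wx":0,"wy":0,"wz":0,"claw":5},{"dx":0,"dy":0,"dz":3,"wx":0,"wy":0,"wz":0,"claw":5},{"dx":0,"dy":0,"dz":3,"wx":0,"wy":0,"wz":0,"claw":5},{"dx":0,"dy":0,"dz":0.7,"wx":0,"wy":0,"wz":0,"claw":5},{"dx":0,"dy":0,"dz":0.5,"wx":0,"wy":0,"wz":0,"claw":5},{"dx":0,"dy":0,"dz":0.4,"wx":0,"wy":0,"wz":0,"claw":5},{"dx":0,"dy":0,"dz":0,"wx":0,"wy":0,"wz":0,"claw":5}]'
python3 -c "
from h import *
togo(.6285,-.0686,.0873)"
```

```text
clock: 11.52
position: [0.6288, -0.0685, 0.0939]
tool_rot: [3.141, 0.0, 1.738]
force: [-0.1, -0.4, -0.2]
grip_width: 0.0196
finger_force: 59.1
t 11.53 pos [ 0.6288 -0.0685  0.0939] rpy [3.1411e+00 2.0000e-04 1.7378e+00] F [-0.1 -0.4 -0.2] w 0.0196 ff 59.1
 togo cm [-0.01 -0.03  0.66] turn [0.0005 0.0002 0.0006] q7 [ 0.34 -0.18]
```

```bash

python3 -m handwheel '[{"dx":0,"dy":0,"dz":0.3,"wx":0,"wy":0,"wz":0,"claw":5},{"dx":0,"dy":0,"dz":0.2,"wx":0,"wy":0,"wz":0,"claw":5},{"dx":0,"dy":0,"dz":0,"wx":0,"wy":0,"wz":0,"claw":5}]'
python3 -m handwheel '[{"dx":0,"dy":0,"dz":0.2,"wx":0,"wy":0,"wz":0,"claw":5},{"dx":0,"dy":0,"dz":0.2,"wx":0,"wy":0,"wz":0,"claw":5},{"dx":0,"dy":0,"dz":0,"wx":0,"wy":0,"wz":0,"claw":5},{"dx":0,"dy":0,"dz":0,"wx":0,"wy":0,"wz":0,"claw":5}]'
python3 -c "
from h import *
togo(.6285,-.0686,.0873)"
```

```text
clock: 11.9
position: [0.6291, -0.0684, 0.0886]
tool_rot: [3.141, 0.0, 1.738]
force: [2.9, -1.0, -0.6]
grip_width: 0.0199
finger_force: 59.1
clock: 12.4
position: [0.6298, -0.0685, 0.0866]
tool_rot: [3.139, 0.001, 1.738]
force: [-4.4, -1.0, 30.3]
grip_width: 0.0198
finger_force: 62.5
t 12.4 pos [ 0.6298 -0.0685  0.0866] rpy [3.1387e+00 1.1000e-03 1.7375e+00] F [-4.4 -1.  30.3] w 0.0198 ff 62.5
 togo cm [ 0.01 -0.13 -0.07] turn [0.0029 0.0011 0.0003] q7 [ 0.34 -0.19]
```

```bash

python3 -m handwheel '[{"dx":0,"dy":0,"dz":-0.1,"wx":0,"wy":0,"wz":0,"claw":5},{"dx":0,"dy":0,"dz":0,"wx":0,"wy":0,"wz":0,"claw":60},{"dx":0,"dy":0,"dz":0,"wx":0,"wy":0,"wz":0,"claw":60},{"dx":0,"dy":0,"dz":0,"wx":0,"wy":0,"wz":0,"claw":60},{"dx":0,"dy":0,"dz":0,"wx":0,"wy":0,"wz":0,"claw":60},{"dx":0,"dy":0,"dz":-3,"wx":0,"wy":0,"wz":0,"claw":60},{"dx":0,"dy":0,"dz":-4,"wx":0,"wy":0,"wz":0,"claw":60},{"dx":0,"dy":0,"dz":-4,"wx":0,"wy":0,"wz":0,"claw":60}]'
python3 -m handwheel '[{"dx":4.46,"dy":-1.06,"dz":0,"wx":0,"wy":0,"wz":0,"claw":60},{"dx":4.46,"dy":-1.06,"dz":0,"wx":0,"wy":0,"wz":0,"claw":60},{"dx":4.46,"dy":-1.06,"dz":0,"wx":0,"wy":0,"wz":0,"claw":60},{"dx":4.46,"dy":-1.06,"dz":0,"wx":0,"wy":0,"wz":0,"claw":60},{"dx":4.46,"dy":-1.06,"dz":0,"wx":0,"wy":0,"wz":0,"claw":60},{"dx":4.46,"dy":-1.06,"dz":0,"wx":0,"wy":0,"wz":0,"claw":60},{"dx":0,"dy":0,"dz":0,"wx":0,"wy":0,"wz":0,"claw":60}]'
python3 - <<'E'
from h import *
togo(.523,.1847,.084)
for n in("top","scene"):
    f=optics.grab_frame(n)
    print(n,locate(f,"yellow","cone",.6285,-.0686,.0155))
    if n=="top": A=cv2.resize(f["frame"][130:260,280:440],None,fx=3,fy=3)
    else: B=cv2.resize(f["frame"][110:240,250:410],None,fx=3,fy=3)
cv2.imwrite("pics/y2.png",cv2.resize(np.hstack([A,B]),(800,325)))
E
```

```text
clock: 13.4
position: [0.6284, -0.0684, 0.1965]
tool_rot: [-3.141, -0.0, 1.738]
force: [-0.0, 0.5, 0.6]
grip_width: 0.0512
finger_force: 0.0
clock: 14.28
position: [0.5199, 0.1883, 0.1957]
tool_rot: [3.141, -0.001, 1.743]
force: [0.4, -0.5, 1.0]
grip_width: 0.0512
finger_force: 0.0
t 14.28 pos [0.5199 0.1883 0.1957] rpy [ 3.1414e+00 -1.2000e-03  1.7429e+00] F [ 0.4 -0.5  1. ] w 0.0512 ff 0.0
 togo cm [-0.42  0.24 11.17] turn [ 0.0002 -0.0012  0.0057] q7 [-0.01 -0.6 ]
top [ 6.293e-01 -6.900e-02  8.343e-01  1.770e+02  1.550e+02]
scene [ 6.163e-01 -5.150e-02  4.300e-01  1.910e+02  1.050e+02]
```

View pics/y2.png

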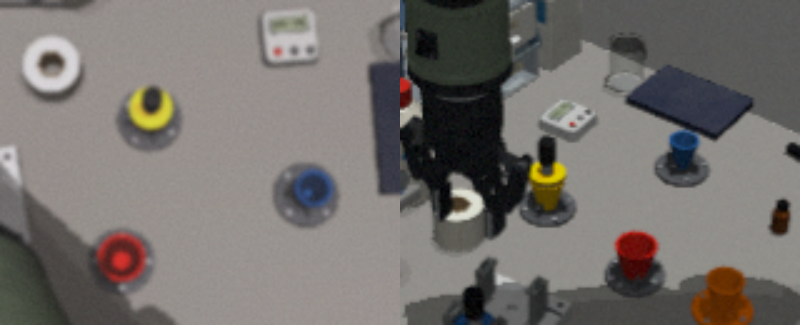

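The yellow cone stands upright and home in its cup (left half 150,105; right half 548,175). Next is blue, in the middle pocket.

```bash

python3 -m handwheel '[{"dx":-0.42,"dy":0.24,"dz":3.0,"wx":0,"wy":0,"wz":0.006,"claw":60},{"dx":0,"dy":0,"dz":3.5,"wx":0,"wy":0,"wz":0,"claw":60},{"dx":0,"dy":0,"dz":3.2,"wx":0,"wy":0,"wz":0,"claw":60},{"dx":0,"dy":0,"dz":1.4,"wx":0,"wy":0,"wz":0,"claw":60},{"dx":0,"dy":0,"dz":0,"wx":0,"wy":0,"wz":0,"claw":60},{"dx":0,"dy":0,"dz":0,"wx":0,"wy":0,"wz":0,"claw":60}]' 60
python3 -c "
from h import *
togo(.523,.1847,.084)"
python3 -m handwheel '[{"dx":0,"dy":0,"dz":0,"wx":0,"wy":0,"wz":0,"claw":5},{"dx":0,"dy":0,"dz":0,"wx":0,"wy":0,"wz":0,"claw":5},{"dx":0,"dy":0,"dz":0,"wx":0,"wy":0,"wz":0,"claw":5},{"dx":0,"dy":0,"dz":0,"wx":0,"wy":0,"wz":0,"claw":5},{"dx":0,"dy":0,"dz":0,"wx":0,"wy":0,"wz":0,"claw":5},{"dx":0,"dy":0,"dz":0,"wx":0,"wy":0,"wz":0,"claw":5}]' 60
python3 -c "
from h import *
togo(.523,.1847,.084)"
```

```text
clock: 15.12
position: [0.5252, 0.1811, 0.0855]
tool_rot: [3.14, -0.0, 1.731]
force: [0.7, 0.2, 0.3]
grip_width: 0.0512
finger_force: 0.0
t 15.12 pos [0.5252 0.1811 0.0855] rpy [ 3.1402e+00 -2.0000e-04  1.7313e+00] F [0.7 0.2 0.3] w 0.0512 ff 0.0
 togo cm [ 0.39 -0.16  0.15] turn [ 0.0014 -0.0002 -0.0059] q7 [-0.06 -0.7 ]
clock: 15.88
position: [0.5246, 0.1812, 0.0852]
tool_rot: [3.141, 0.0, 1.732]
force: [-4.4, -0.5, 10.7]
grip_width: 0.0201
finger_force: 58.3
t 15.88 pos [0.5246 0.1812 0.0852] rpy [3.1410e+00 1.0000e-04 1.7318e+00] F [-4.4 -0.5 10.7] w 0.0201 ff 58.3
 togo cm [ 0.37 -0.1   0.12] turn [ 0.0006  0.0001 -0.0054] q7 [-0.07 -0.7 ]
```

```bash

python3 -m handwheel '[{"dx":0,"dy":0,"dz":0,"wx":0,"wy":0,"wz":0,"claw":50},{"dx":0,"dy":0,"dz":0,"wx":0,"wy":0,"wz":0,"claw":50},{"dx":0.36,"dy":-0.12,"dz":0,"wx":0,"wy":0,"wz":-0.005,"claw":50},{"dx":0,"dy":0,"dz":0,"wx":0,"wy":0,"wz":0,"claw":50},{"dx":0,"dy":0,"dz":0,"wx":0,"wy":0,"wz":0,"claw":5},{"dx":0,"dy":0,"dz":0,"wx":0,"wy":0,"wz":0,"claw":5},{"dx":0,"dy":0,"dz":0,"wx":0,"wy":0,"wz":0,"claw":5},{"dx":0,"dy":0,"dz":0,"wx":0,"wy":0,"wz":0,"claw":5}]' 60
python3 -m handwheel '[{"dx":0,"dy":0,"dz":0,"wx":0,"wy":0,"wz":0,"claw":5},{"dx":0,"dy":0,"dz":0,"wx":0,"wy":0,"wz":0,"claw":5}]' 60
python3 -c "
from h import *
togo(.523,.1847,.084)"
```

```text
clock: 16.88
position: [0.5228, 0.1845, 0.0846]
tool_rot: [3.141, -0.0, 1.737]
force: [-1.0, -0.8, 5.6]
grip_width: 0.02
finger_force: 58.5
clock: 17.12
position: [0.5228, 0.1845, 0.0846]
tool_rot: [3.141, -0.0, 1.737]
force: [-1.6, -0.3, 5.0]
grip_width: 0.0196
finger_force: 58.5
t 17.12 pos [0.5228 0.1845 0.0846] rpy [ 3.1414 -0.      1.7367] F [-1.6 -0.3  5. ] w 0.0196 ff 58.5
 togo cm [0.02 0.02 0.06] turn [ 0.0002 -0.     -0.0005] q7 [-0.07 -0.71]
```

Grip offset is now 70.6 mm from foot to TCP. Rocking both ways, then a test lift.

```bash

python3 -m handwheel '[{"dx":0,"dy":0,"dz":-0.1,"wx":0,"wy":0,"wz":0,"claw":5},{"dx":0,"dy":0.345,"dz":0.01,"wx":0.048,"wy":0,"wz":0,"claw":5},{"dx":0,"dy":0.345,"dz":0.01,"wx":0.048,"wy":0,"wz":0,"claw":5},{"dx":0,"dy":0.345,"dz":0.01,"wx":0.048,"wy":0,"wz":0,"claw":5},{"dx":0,"dy":0.345,"dz":0.01,"wx":0.048,"wy":0,"wz":0,"claw":5},{"dx":0,"dy":0,"dz":0,"wx":0,"wy":0,"wz":0,"claw":5},{"dx":0,"dy":0,"dz":0,"wx":0,"wy":0,"wz":0,"claw":5}]'
python3 -m handwheel '[{"dx":0,"dy":-0.345,"dz":0.01,"wx":-0.048,"wy":0,"wz":0,"claw":5},{"dx":0,"dy":-0.345,"dz":0.01,"wx":-0.048,"wy":0,"wz":0,"claw":5},{"dx":0,"dy":-0.345,"dz":0.01,"wx":-0.048,"wy":0,"wz":0,"claw":5},{"dx":0,"dy":-0.345,"dz":0.01,"wx":-0.048,"wy":0,"wz":0,"claw":5},{"dx":0,"dy":-0.345,"dz":0.01,"wx":-0.048,"wy":0,"wz":0,"claw":5},{"dx":0,"dy":-0.345,"dz":0.01,"wx":-0.048,"wy":0,"wz":0,"claw":5},{"dx":0,"dy":-0.345,"dz":0.01,"wx":-0.048,"wy":0,"wz":0,"claw":5},{"dx":0,"dy":-0.345,"dz":0.01,"wx":-0.048,"wy":0,"wz":0,"claw":5}]'
python3 -m handwheel '[{"dx":0,"dy":0,"dz":0,"wx":0,"wy":0,"wz":0,"claw":5},{"dx":0,"dy":0,"dz":0,"wx":0,"wy":0,"wz":0,"claw":5}]'
python3 -m handwheel '[{"dx":0,"dy":0.345,"dz":0,"wx":0.048,"wy":0,"wz":0,"claw":5},{"dx":0,"dy":0.345,"dz":0,"wx":0.048,"wy":0,"wz":0,"claw":5},{"dx":0,"dy":0.345,"dz":0,"wx":0.048,"wy":0,"wz":0,"claw":5},{"dx":0,"dy":0.345,"dz":0,"wx":0.048,"wy":0,"wz":0,"claw":5},{"dx":0,"dy":0,"dz":-0.4,"wx":0,"wy":0,"wz":0,"claw":5},{"dx":0,"dy":0,"dz":-0.4,"wx":0,"wy":0,"wz":0,"claw":5},{"dx":0,"dy":0,"dz":-0.4,"wx":0,"wy":0,"wz":0,"claw":5},{"dx":0,"dy":0,"dz":0,"wx":0,"wy":0,"wz":0,"claw":5}]'
python3 -c "
from h import *
togo(.5435,-.24,.2)"
```

```text
clock: 18.0
position: [0.5358, 0.1866, 0.0838]
tool_rot: [-2.95, 0.0, 1.737]
force: [-2.1, -0.5, -1.9]
grip_width: 0.0202
finger_force: 58.9
clock: 19.0
position: [0.5102, 0.1829, 0.0851]
tool_rot: [2.944, -0.002, 1.737]
force: [5.9, 1.5, 2.4]
grip_width: 0.0201
finger_force: 59.3
clock: 19.25
position: [0.5095, 0.1825, 0.0842]
tool_rot: [2.95, -0.0, 1.737]
force: [1.6, 1.1, -0.3]
grip_width: 0.0199
finger_force: 59.2
clock: 20.25
position: [0.5227, 0.1846, 0.0981]
tool_rot: [3.141, 0.0, 1.737]
force: [0.7, 0.5, -1.6]
grip_width: 0.0198
finger_force: 59.2
t 20.25 pos [0.5227 0.1846 0.0981] rpy [3.1406e+00 1.0000e-04 1.7370e+00] F [ 0.7  0.5 -1.6] w 0.0198 ff 59.2
 togo cm [-42.22  -4.96 -10.19] turn [ 0.001   0.0001 -0.0002] q7 [-0.06 -0.7 ]
```

```bash

python3 -m handwheel '[{"dx":0,"dy":0,"dz":-3.4,"wx":0,"wy":0,"wz":0,"claw":5},{"dx":0,"dy":0,"dz":-3.4,"wx":0,"wy":0,"wz":0,"claw":5},{"dx":0,"dy":0,"dz":-3.4,"wx":0,"wy":0,"wz":0,"claw":5},{"dx":-4.22,"dy":-0.5,"dz":0,"wx":0,"wy":0,"wz":0,"claw":5},{"dx":-4.22,"dy":-0.5,"dz":0,"wx":0,"wy":0,"wz":0,"claw":5},{"dx":-4.22,"dy":-0.5,"dz":0,"wx":0,"wy":0,"wz":0,"claw":5},{"dx":-4.22,"dy":-0.5,"dz":0,"wx":0,"wy":0,"wz":0,"claw":5},{"dx":-4.22,"dy":-0.5,"dz":0,"wx":0,"wy":0,"wz":0,"claw":5}]'
python3 -m handwheel '[{"dx":-4.22,"dy":-0.5,"dz":0,"wx":0,"wy":0,"wz":0,"claw":5},{"dx":-4.22,"dy":-0.5,"dz":0,"wx":0,"wy":0,"wz":0,"claw":5},{"dx":-4.22,"dy":-0.5,"dz":0,"wx":0,"wy":0,"wz":0,"claw":5},{"dx":-4.22,"dy":-0.5,"dz":0,"wx":0,"wy":0,"wz":0,"claw":5},{"dx":-4.22,"dy":-0.5,"dz":0,"wx":0,"wy":0,"wz":0,"claw":5},{"dx":0,"dy":0,"dz":0,"wx":0,"wy":0,"wz":0,"claw":5},{"dx":0,"dy":0,"dz":0,"wx":0,"wy":0,"wz":0,"claw":5}]'
python3 - <<'E'
from h import *
togo(.5435,-.24,.2)
for n in("top","scene"):
    f=optics.grab_frame(n)
    for c,x,y in(("red",.47,-.037),("blue",.5435,-.24),("yellow",.6285,-.0686)): print(n,c,"net",cupnet(f,n,c,x,y))
    p=monitor.observe()["position"]
    try: print(n,"cone", locate(f,"blue","cone",p[0],p[1],p[2]-.0706))
    except Exception as e: print(e)
    if n=="top": A=cv2.resize(f["frame"][130:260,300:460],None,fx=3,fy=3)
    else: B=cv2.resize(f["frame"][90:220,280:440],None,fx=3,fy=3)
cv2.imwrite("pics/b1.png",cv2.resize(np.hstack([A,B]),(800,325)))
E
```

```text
clock: 21.25
position: [0.5327, -0.0291, 0.1996]
tool_rot: [3.141, 0.0, 1.737]
force: [1.5, -1.0, -0.9]
grip_width: 0.02
finger_force: 59.2
clock: 22.12
position: [0.543, -0.2393, 0.1994]
tool_rot: [-3.142, -0.0, 1.737]
force: [-0.4, -0.0, -1.1]
grip_width: 0.02
finger_force: 59.2
t 22.12 pos [ 0.543  -0.2393  0.1994] rpy [-3.1415e+00 -4.0000e-04  1.7371e+00] F [-0.4 -0.  -1.1] w 0.02 ff 59.2
 togo cm [-0.07  0.04 -0.06] turn [-0.0001 -0.0004 -0.0001] q7 [0.69 0.19]
top red net [ 4.720e-01 -3.650e-02  8.283e-01  4.680e+02  5.650e+02]
top blue net [ 5.424e-01 -2.367e-01  8.177e-01  4.730e+02  5.540e+02]
top yellow net [ 6.178e-01 -6.530e-02  4.203e-01  2.490e+02  5.350e+02]
top cone [7.819e-01 3.511e-01 9.710e-02 3.600e+01 1.900e+02]
scene red net [ 4.689e-01 -3.580e-02  9.475e-01  4.710e+02  4.930e+02]
scene blue net [ 5.417e-01 -2.405e-01  9.592e-01  3.620e+02  3.590e+02]
scene yellow net [ 6.185e-01 -5.620e-02  6.461e-01  3.050e+02  4.160e+02]
scene cone [ 4.576e-01 -9.980e-02  3.333e-01  6.200e+01  1.220e+02]
```

View pics/b1.png

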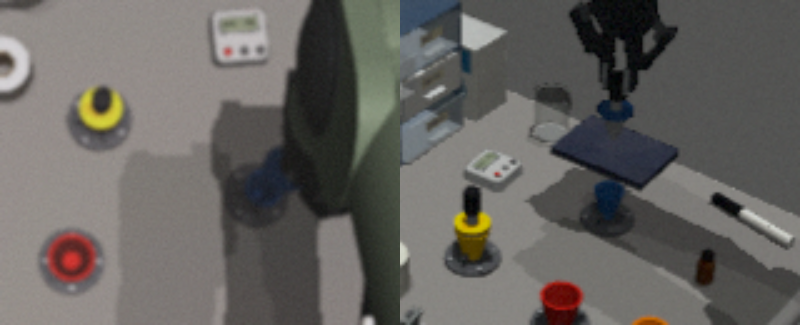

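The blue cone hangs over the blue cup (right half, 615,110 and 608,200), and the cup hasn't moved. Lowering.

```bash

python3 -m handwheel '[{"dx":-0.05,"dy":0,"dz":3,"wx":0,"wy":0,"wz":0,"claw":5},{"dx":0,"dy":0,"dz":3,"wx":0,"wy":0,"wz":0,"claw":5},{"dx":0,"dy":0,"dz":2.3,"wx":0,"wy":0,"wz":0,"claw":5},{"dx":0,"dy":0,"dz":1.0,"wx":0,"wy":0,"wz":0,"claw":5},{"dx":0,"dy":0,"dz":0.7,"wx":0,"wy":0,"wz":0,"claw":5},{"dx":0,"dy":0,"dz":0.5,"wx":0,"wy":0,"wz":0,"claw":5},{"dx":0,"dy":0,"dz":0.3,"wx":0,"wy":0,"wz":0,"claw":5},{"dx":0,"dy":0,"dz":0,"wx":0,"wy":0,"wz":0,"claw":5}]'
python3 -c "
from h import *
togo(.5425,-.24,.0861)"
```

```text
clock: 23.52
position: [0.5433, -0.2405, 0.0917]
tool_rot: [3.141, 0.0, 1.737]
force: [-0.6, 0.3, -0.9]
grip_width: 0.02
finger_force: 59.2
t 23.52 pos [ 0.5433 -0.2405  0.0917] rpy [3.1414e+00 1.0000e-04 1.7367e+00] F [-0.6  0.3 -0.9] w 0.02 ff 59.2
 togo cm [ 0.07 -0.07  0.56] turn [ 0.0002  0.0001 -0.0005] q7 [0.65 0.11]
```

```bash

python3 -m handwheel '[{"dx":0,"dy":0,"dz":0.3,"wx":0,"wy":0,"wz":0,"claw":5},{"dx":0,"dy":0,"dz":0.2,"wx":0,"wy":0,"wz":0,"claw":5},{"dx":0,"dy":0,"dz":0.2,"wx":0,"wy":0,"wz":0,"claw":5},{"dx":0,"dy":0,"dz":0,"wx":0,"wy":0,"wz":0,"claw":5},{"dx":0,"dy":0,"dz":0,"wx":0,"wy":0,"wz":0,"claw":5}]'
python3 -c "
from h import *
togo(.5425,-.24,.0861)"
```

```text
clock: 24.15
position: [0.544, -0.2403, 0.0854]
tool_rot: [3.14, 0.001, 1.737]
force: [-0.3, 2.0, 12.8]
grip_width: 0.0201
finger_force: 60.7
t 24.15 pos [ 0.544  -0.2403  0.0854] rpy [3.1400e+00 5.0000e-04 1.7371e+00] F [-0.3  2.  12.8] w 0.0201 ff 60.7
 togo cm [ 0.05 -0.15 -0.07] turn [ 0.0016  0.0005 -0.0001] q7 [0.65 0.11]
```

```bash

python3 -m handwheel '[{"dx":0,"dy":0,"dz":0,"wx":0,"wy":0,"wz":0,"claw":60},{"dx":0,"dy":0,"dz":0,"wx":0,"wy":0,"wz":0,"claw":60},{"dx":0,"dy":0,"dz":0,"wx":0,"wy":0,"wz":0,"claw":60},{"dx":0,"dy":0,"dz":0,"wx":0,"wy":0,"wz":0,"claw":60},{"dx":0,"dy":0,"dz":-3.5,"wx":0,"wy":0,"wz":0,"claw":60},{"dx":0,"dy":0,"dz":-4,"wx":0,"wy":0,"wz":0,"claw":60},{"dx":0,"dy":0,"dz":-4,"wx":0,"wy":0,"wz":0,"claw":60}]'
python3 -m handwheel '[{"dx":4.15,"dy":0.41,"dz":0,"wx":0,"wy":0,"wz":0,"claw":60},{"dx":4.15,"dy":0.41,"dz":0,"wx":0,"wy":0,"wz":0,"claw":60},{"dx":4.15,"dy":0.41,"dz":0,"wx":0,"wy":0,"wz":0,"claw":60},{"dx":4.15,"dy":0.41,"dz":0,"wx":0,"wy":0,"wz":0,"claw":60},{"dx":4.15,"dy":0.41,"dz":0,"wx":0,"wy":0,"wz":0,"claw":60},{"dx":4.15,"dy":0.41,"dz":0,"wx":0,"wy":0,"wz":0,"claw":60}]'
python3 -m handwheel '[{"dx":4.15,"dy":0.41,"dz":0,"wx":0,"wy":0,"wz":0,"claw":60},{"dx":4.15,"dy":0.41,"dz":0,"wx":0,"wy":0,"wz":0,"claw":60},{"dx":4.15,"dy":0.41,"dz":0,"wx":0,"wy":0,"wz":0,"claw":60},{"dx":4.15,"dy":0.41,"dz":0,"wx":0,"wy":0,"wz":0,"claw":60},{"dx":4.15,"dy":0.41,"dz":0,"wx":0,"wy":0,"wz":0,"claw":60},{"dx":4.15,"dy":0.41,"dz":0,"wx":0,"wy":0,"wz":0,"claw":60},{"dx":0,"dy":0,"dz":0,"wx":0,"wy":0,"wz":0,"claw":60},{"dx":0,"dy":0,"dz":0,"wx":0,"wy":0,"wz":0,"claw":60}]'
python3 - <<'E'
from h import *
togo(.5106,.2587,.0835)
f=optics.grab_frame("top")
for c,x,y in(("yellow",.629,-.069),("blue",.5435,-.24)): print(c,locate(f,c,"cone",x,y,.0155))
print("red",cupnet(f,"top","red",.47,-.037))
E
```

```text
clock: 25.02
position: [0.543, -0.2404, 0.2007]
tool_rot: [-3.141, -0.0, 1.737]
force: [-0.3, 0.0, -1.0]
grip_width: 0.051
finger_force: 0.0
clock: 25.78
position: [0.5261, 0.0104, 0.1996]
tool_rot: [3.141, 0.0, 1.737]
force: [1.4, -0.3, 0.6]
grip_width: 0.0514
finger_force: 0.0
clock: 26.78
position: [0.5095, 0.2583, 0.1993]
tool_rot: [-3.141, 0.001, 1.737]
force: [0.4, -1.4, -0.6]
grip_width: 0.0512
finger_force: 0.0
t 26.77 pos [0.5095 0.2583 0.1993] rpy [-3.1413e+00  5.0000e-04  1.7367e+00] F [ 0.4 -1.4 -0.6] w 0.0512 ff 0.0
 togo cm [ 0.03  0.12 11.58] turn [-0.0003  0.0005 -0.0005] q7 [-0.13 -0.74]
yellow [ 6.294e-01 -6.920e-02  8.297e-01  1.760e+02  1.570e+02]
blue [  0.5431  -0.24     0.7692 133.     166.    ]
red [ 4.707e-01 -3.630e-02  9.527e-01  5.540e+02  5.610e+02]
```

```bash

python3 -m handwheel '[{"dx":0.03,"dy":0.1,"dz":3.5,"wx":0,"wy":0,"wz":0,"claw":60},{"dx":0,"dy":0,"dz":3.5,"wx":0,"wy":0,"wz":0,"claw":60},{"dx":0,"dy":0,"dz":3.2,"wx":0,"wy":0,"wz":0,"claw":60},{"dx":0,"dy":0,"dz":1.4,"wx":0,"wy":0,"wz":0,"claw":60},{"dx":0,"dy":0,"dz":0,"wx":0,"wy":0,"wz":0,"claw":60},{"dx":0,"dy":0,"dz":0,"wx":0,"wy":0,"wz":0,"claw":60}]' 60
python3 -c "
from h import *
togo(.5106,.2587,.0835)"
python3 -m handwheel '[{"dx":0,"dy":0,"dz":0,"wx":0,"wy":0,"wz":0,"claw":5},{"dx":0,"dy":0,"dz":0,"wx":0,"wy":0,"wz":0,"claw":5},{"dx":0,"dy":0,"dz":0,"wx":0,"wy":0,"wz":0,"claw":5},{"dx":0,"dy":0,"dz":0,"wx":0,"wy":0,"wz":0,"claw":5},{"dx":0,"dy":0,"dz":0,"wx":0,"wy":0,"wz":0,"claw":5},{"dx":0,"dy":0,"dz":0,"wx":0,"wy":0,"wz":0,"claw":5}]' 60
python3 -c "
from h import *
togo(.5106,.2587,.0835)"
```

```text
clock: 27.62
position: [0.511, 0.2595, 0.0847]
tool_rot: [3.14, -0.0, 1.736]
force: [0.8, -0.2, 0.3]
grip_width: 0.0513
finger_force: 0.0
t 27.62 pos [0.511  0.2595 0.0847] rpy [ 3.1401e+00 -5.0000e-04  1.7364e+00] F [ 0.8 -0.2  0.3] w 0.0513 ff 0.0
 togo cm [-0.07 -0.05  0.12] turn [ 0.0015 -0.0005 -0.0008] q7 [-0.19 -0.84]
clock: 28.38
position: [0.5107, 0.2595, 0.0844]
tool_rot: [3.14, -0.0, 1.737]
force: [-1.7, -0.8, 8.7]
grip_width: 0.0197
finger_force: 58.3
t 28.38 pos [0.5107 0.2595 0.0844] rpy [ 3.1405e+00 -3.0000e-04  1.7367e+00] F [-1.7 -0.8  8.7] w 0.0197 ff 58.3
 togo cm [-0.08 -0.02  0.09] turn [ 0.0011 -0.0003 -0.0005] q7 [-0.19 -0.84]
```

```bash

python3 -m handwheel '[{"dx":0,"dy":0,"dz":-0.15,"wx":0,"wy":0,"wz":0,"claw":5},{"dx":0,"dy":0.345,"dz":0.01,"wx":0.048,"wy":0,"wz":0,"claw":5},{"dx":0,"dy":0.345,"dz":0.01,"wx":0.048,"wy":0,"wz":0,"claw":5},{"dx":0,"dy":0.345,"dz":0.01,"wx":0.048,"wy":0,"wz":0,"claw":5},{"dx":0,"dy":0.345,"dz":0.01,"wx":0.048,"wy":0,"wz":0,"claw":5},{"dx":0,"dy":0,"dz":0,"wx":0,"wy":0,"wz":0,"claw":5},{"dx":0,"dy":0,"dz":0,"wx":0,"wy":0,"wz":0,"claw":5}]'
python3 -m handwheel '[{"dx":0,"dy":-0.345,"dz":0.01,"wx":-0.048,"wy":0,"wz":0,"claw":5},{"dx":0,"dy":-0.345,"dz":0.01,"wx":-0.048,"wy":0,"wz":0,"claw":5},{"dx":0,"dy":-0.345,"dz":0.01,"wx":-0.048,"wy":0,"wz":0,"claw":5},{"dx":0,"dy":-0.345,"dz":0.01,"wx":-0.048,"wy":0,"wz":0,"claw":5},{"dx":0,"dy":-0.345,"dz":0.01,"wx":-0.048,"wy":0,"wz":0,"claw":5},{"dx":0,"dy":-0.345,"dz":0.01,"wx":-0.048,"wy":0,"wz":0,"claw":5},{"dx":0,"dy":-0.345,"dz":0.01,"wx":-0.048,"wy":0,"wz":0,"claw":5},{"dx":0,"dy":-0.345,"dz":0.01,"wx":-0.048,"wy":0,"wz":0,"claw":5}]'
python3 -m handwheel '[{"dx":0,"dy":0,"dz":0,"wx":0,"wy":0,"wz":0,"claw":5},{"dx":0,"dy":0,"dz":0,"wx":0,"wy":0,"wz":0,"claw":5}]'
python3 -m handwheel '[{"dx":0,"dy":0.345,"dz":0,"wx":0.048,"wy":0,"wz":0,"claw":5},{"dx":0,"dy":0.345,"dz":0,"wx":0.048,"wy":0,"wz":0,"claw":5},{"dx":0,"dy":0.345,"dz":0,"wx":0.048,"wy":0,"wz":0,"claw":5},{"dx":0,"dy":0.345,"dz":0,"wx":0.048,"wy":0,"wz":0,"claw":5},{"dx":0,"dy":0,"dz":-0.4,"wx":0,"wy":0,"wz":0,"claw":5},{"dx":0,"dy":0,"dz":-0.4,"wx":0,"wy":0,"wz":0,"claw":5},{"dx":0,"dy":0,"dz":-0.4,"wx":0,"wy":0,"wz":0,"claw":5},{"dx":0,"dy":0,"dz":0,"wx":0,"wy":0,"wz":0,"claw":5}]'
python3 -c "
from h import *
togo(.47,-.0368,.2)"
```

```text
clock: 29.25
position: [0.5235, 0.2615, 0.0836]
tool_rot: [-2.95, 0.0, 1.737]
force: [-3.7, -1.0, -0.8]
grip_width: 0.0199
finger_force: 59.0
clock: 30.25
position: [0.4978, 0.2576, 0.0846]
tool_rot: [2.945, -0.002, 1.737]
force: [6.4, 0.7, 2.4]
grip_width: 0.0201
finger_force: 59.1
clock: 30.5
position: [0.4971, 0.2573, 0.0838]
tool_rot: [2.95, -0.0, 1.737]
force: [1.4, 1.6, 1.2]
grip_width: 0.0196
finger_force: 59.2
clock: 31.5
position: [0.5103, 0.2594, 0.0977]
tool_rot: [3.141, -0.0, 1.737]
force: [-0.2, -0.5, -1.5]
grip_width: 0.0203
finger_force: 59.0
t 31.5 pos [0.5103 0.2594 0.0977] rpy [ 3.1406 -0.      1.7372] F [-0.2 -0.5 -1.5] w 0.0203 ff 59.0
 togo cm [-28.54  -8.87 -10.24] turn [ 0.0009 -0.      0.    ] q7 [-0.18 -0.83]
```

```bash

python3 -m handwheel '[{"dx":0,"dy":0,"dz":-3.4,"wx":0,"wy":0,"wz":0,"claw":5},{"dx":0,"dy":0,"dz":-3.4,"wx":0,"wy":0,"wz":0,"claw":5},{"dx":0,"dy":0,"dz":-3.4,"wx":0,"wy":0,"wz":0,"claw":5},{"dx":-4.08,"dy":-1.27,"dz":0,"wx":0,"wy":0,"wz":0,"claw":5},{"dx":-4.08,"dy":-1.27,"dz":0,"wx":0,"wy":0,"wz":0,"claw":5},{"dx":-4.08,"dy":-1.27,"dz":0,"wx":0,"wy":0,"wz":0,"claw":5},{"dx":-4.08,"dy":-1.27,"dz":0,"wx":0,"wy":0,"wz":0,"claw":5}]'
python3 -m handwheel '[{"dx":-4.08,"dy":-1.27,"dz":0,"wx":0,"wy":0,"wz":0,"claw":5},{"dx":-4.08,"dy":-1.27,"dz":0,"wx":0,"wy":0,"wz":0,"claw":5},{"dx":-4.08,"dy":-1.27,"dz":0,"wx":0,"wy":0,"wz":0,"claw":5},{"dx":0,"dy":0,"dz":0,"wx":0,"wy":0,"wz":0,"claw":5},{"dx":0,"dy":0,"dz":0,"wx":0,"wy":0,"wz":0,"claw":5}]'
python3 - <<'E'
from h import *
togo(.47,-.0368,.2)
for n in("top","scene"):
    f=optics.grab_frame(n)
    print(n,"cup",cupnet(f,n,"red",.47,-.037), cupnet(f,n,"blue",.5435,-.24))
    for b in blobs(f,"red",40): print(b[:3])
    if n=="top":
        for c,x,y in(("yellow",.629,-.069),("blue",.5435,-.24)):
            try: print(c,locate(f,c,"cone",x,y,.0155))
            except Exception as e: print(e)
        A=cv2.resize(f["frame"][130:260,280:440],None,fx=3,fy=3)
    else: B=cv2.resize(f["frame"][120:250,270:430],None,fx=3,fy=3)
cv2.imwrite("pics/r1.png",cv2.resize(np.hstack([A,B]),(800,325)))
E
```

```text
clock: 32.38
position: [0.4867, 0.0886, 0.1992]
tool_rot: [3.141, 0.0, 1.737]
force: [0.3, -0.5, -0.8]
grip_width: 0.0198
finger_force: 59.1
clock: 33.0
position: [0.4699, -0.0366, 0.1993]
tool_rot: [3.141, -0.0, 1.737]
force: [0.0, 0.0, -2.2]
grip_width: 0.0201
finger_force: 59.1
t 33.0 pos [ 0.4699 -0.0366  0.1993] rpy [ 3.1412e+00 -1.0000e-04  1.7370e+00] F [ 0.   0.  -2.2] w 0.0201 ff 59.1
 togo cm [-0.03  0.01 -0.07] turn [ 0.0004 -0.0001 -0.0002] q7 [ 0.45 -0.17]
top cup None None
(np.int32(155), array([305.8, 100.2]), array([299,  93,  14,  15], dtype=int32))
min() iterable argument is empty
blue [  0.543   -0.2398   0.7778 140.     164.    ]
scene cup [ 4.673e-01 -3.710e-02  9.544e-01  4.920e+02  4.930e+02] [ 5.336e-01 -2.309e-01  6.524e-01  2.580e+02  3.600e+02]
(np.int32(126), array([248.2, 146.7]), array([243, 141,  12,  13], dtype=int32))
(np.int32(110), array([346.4, 175. ]), array([339, 170,  16,  10], dtype=int32))
(np.int32(231), array([343.9, 210.6]), array([336, 203,  17,  19], dtype=int32))
(np.int32(55), array([206.9, 315.4]), array([203, 311,   8,   9], dtype=int32))
(np.int32(66), array([166.9, 362.9]), array([163, 358,   9,  10], dtype=int32))
```

View pics/r1.png

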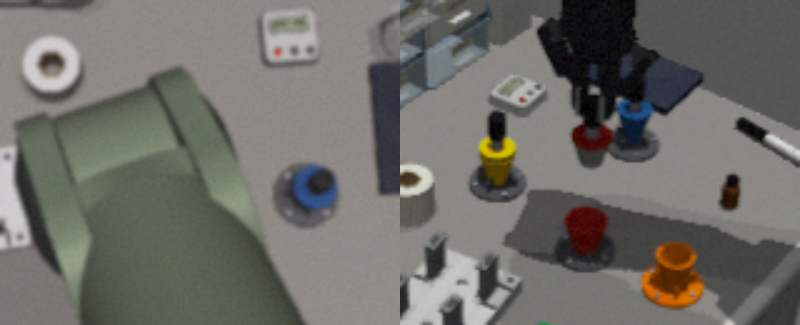

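The red cone hangs over the red cup (right half, 592,140 and 585,235). Blue and yellow stand home.

```bash

python3 -m handwheel '[{"dx":0,"dy":0,"dz":3,"wx":0,"wy":0,"wz":0,"claw":5},{"dx":0,"dy":0,"dz":3,"wx":0,"wy":0,"wz":0,"claw":5},{"dx":0,"dy":0,"dz":2.3,"wx":0,"wy":0,"wz":0,"claw":5},{"dx":0,"dy":0,"dz":1.0,"wx":0,"wy":0,"wz":0,"claw":5},{"dx":0,"dy":0,"dz":0.7,"wx":0,"wy":0,"wz":0,"claw":5},{"dx":0,"dy":0,"dz":0.5,"wx":0,"wy":0,"wz":0,"claw":5},{"dx":0,"dy":0,"dz":0.3,"wx":0,"wy":0,"wz":0,"claw":5},{"dx":0,"dy":0,"dz":0,"wx":0,"wy":0,"wz":0,"claw":5}]'
python3 -m handwheel '[{"dx":0,"dy":0,"dz":0.3,"wx":0,"wy":0,"wz":0,"claw":5},{"dx":0,"dy":0,"dz":0.2,"wx":0,"wy":0,"wz":0,"claw":5},{"dx":0,"dy":0,"dz":0.15,"wx":0,"wy":0,"wz":0,"claw":5},{"dx":0,"dy":0,"dz":0,"wx":0,"wy":0,"wz":0,"claw":5},{"dx":0,"dy":0,"dz":0,"wx":0,"wy":0,"wz":0,"claw":5}]'
python3 -c "
from h import *
togo(.47,-.0368,.0859)"
```

```text
clock: 34.3
position: [0.4701, -0.037, 0.0914]
tool_rot: [3.141, -0.0, 1.737]
force: [1.3, 0.4, 0.2]
grip_width: 0.02
finger_force: 59.1
clock: 34.92
position: [0.4707, -0.0363, 0.0857]
tool_rot: [3.139, -0.0, 1.737]
force: [-2.8, 6.7, 26.1]
grip_width: 0.0202
finger_force: 62.0
t 34.92 pos [ 0.4707 -0.0363  0.0857] rpy [ 3.1393e+00 -1.0000e-04  1.7375e+00] F [-2.8  6.7 26.1] w 0.0202 ff 62.0
 togo cm [-0.04 -0.08 -0.02] turn [ 0.0023 -0.0001  0.0003] q7 [ 0.34 -0.33]
```

Seated at 26 N. Release so it counts as home, regrip, then rock red: 8 mm lift, 7° tilt, and back.

```bash

python3 -m handwheel '[{"dx":0,"dy":0,"dz":0,"wx":0,"wy":0,"wz":0,"claw":50},{"dx":0,"dy":0,"dz":0,"wx":0,"wy":0,"wz":0,"claw":50},{"dx":0,"dy":0,"dz":0,"wx":0,"wy":0,"wz":0,"claw":50},{"dx":0,"dy":0,"dz":-0.2,"wx":0,"wy":0,"wz":0,"claw":50},{"dx":0,"dy":0,"dz":0,"wx":0,"wy":0,"wz":0,"claw":50},{"dx":0,"dy":0,"dz":0,"wx":0,"wy":0,"wz":0,"claw":50},{"dx":0,"dy":0,"dz":0,"wx":0,"wy":0,"wz":0,"claw":50},{"dx":0,"dy":0,"dz":0,"wx":0,"wy":0,"wz":0,"claw":50}]' 60
python3 -c "
from h import *
togo(.4707,-.0368,.0859)"
python3 -m handwheel '[{"dx":0,"dy":0,"dz":0,"wx":0,"wy":0,"wz":0,"claw":5},{"dx":0,"dy":0,"dz":0,"wx":0,"wy":0,"wz":0,"claw":5},{"dx":0,"dy":0,"dz":0,"wx":0,"wy":0,"wz":0,"claw":5},{"dx":0,"dy":0,"dz":0,"wx":0,"wy":0,"wz":0,"claw":5},{"dx":0,"dy":0,"dz":0,"wx":0,"wy":0,"wz":0,"claw":5},{"dx":0,"dy":0,"dz":0,"wx":0,"wy":0,"wz":0,"claw":5}]' 60
python3 -m handwheel '[{"dx":0,"dy":0,"dz":-0.4,"wx":0,"wy":0,"wz":0,"claw":5},{"dx":0,"dy":0,"dz":-0.4,"wx":0,"wy":0,"wz":0,"claw":5},{"dx":0,"dy":0.176,"dz":0,"wx":0.041,"wy":0,"wz":0,"claw":5},{"dx":0,"dy":0.176,"dz":0,"wx":0.041,"wy":0,"wz":0,"claw":5},{"dx":0,"dy":0.176,"dz":0,"wx":0.041,"wy":0,"wz":0,"claw":5},{"dx":0,"dy":0,"dz":0,"wx":0,"wy":0,"wz":0,"claw":5},{"dx":0,"dy":0,"dz":0,"wx":0,"wy":0,"wz":0,"claw":5}]'
python3 -c "
from h import *
togo(.4707,-.0368,.0859)"
```

```text
clock: 35.92
position: [0.4698, -0.0371, 0.0867]
tool_rot: [-3.142, -0.0, 1.737]
force: [-0.6, -0.8, -1.0]
grip_width: 0.0427
finger_force: 0.0
t 35.92 pos [ 0.4698 -0.0371  0.0867] rpy [-3.1416 -0.      1.7368] F [-0.6 -0.8 -1. ] w 0.0427 ff 0.0
 togo cm [0.02 0.09 0.08] turn [-0.     -0.     -0.0004] q7 [ 0.35 -0.33]
clock: 36.67
position: [0.4701, -0.037, 0.0868]
tool_rot: [3.141, 0.0, 1.737]
force: [0.1, 0.2, 5.8]
grip_width: 0.0196
finger_force: 58.5
clock: 37.55
position: [0.4748, -0.0363, 0.0945]
tool_rot: [-3.019, 0.0, 1.737]
force: [-0.7, -0.5, -0.6]
grip_width: 0.0198
finger_force: 59.1
t 37.55 pos [ 0.4748 -0.0363  0.0945] rpy [-3.0192  0.      1.7368] F [-0.7 -0.5 -0.6] w 0.0198 ff 59.1
 togo cm [ 0.02 -0.3   0.9 ] turn [-0.1224 -0.     -0.0004] q7 [ 0.33 -0.28]
```

```bash

python3 -m handwheel '[{"dx":0,"dy":-0.176,"dz":0,"wx":-0.041,"wy":0,"wz":0,"claw":5},{"dx":0,"dy":-0.176,"dz":0,"wx":-0.041,"wy":0,"wz":0,"claw":5},{"dx":0,"dy":-0.176,"dz":0,"wx":-0.041,"wy":0,"wz":0,"claw":5},{"dx":0,"dy":0,"dz":0.4,"wx":0,"wy":0,"wz":0,"claw":5},{"dx":0,"dy":0,"dz":0.3,"wx":0,"wy":0,"wz":0,"claw":5},{"dx":0,"dy":0,"dz":0.2,"wx":0,"wy":0,"wz":0,"claw":5},{"dx":0,"dy":0,"dz":0.05,"wx":0,"wy":0,"wz":0,"claw":5},{"dx":0,"dy":0,"dz":0,"wx":0,"wy":0,"wz":0,"claw":5}]'
python3 -c "
from h import *
togo(.4707,-.0368,.0868)"
```

```text
clock: 38.55
position: [0.4705, -0.0369, 0.0864]
tool_rot: [3.141, 0.001, 1.737]
force: [-8.6, 0.4, 35.9]
grip_width: 0.0199
finger_force: 63.4
t 38.55 pos [ 0.4705 -0.0369  0.0864] rpy [3.1409e+00 8.0000e-04 1.7370e+00] F [-8.6  0.4 35.9] w 0.0199 ff 63.4
 togo cm [ 0.01  0.02 -0.04] turn [ 0.0007  0.0008 -0.0002] q7 [ 0.34 -0.33]
```

```bash

python3 -m handwheel '[{"dx":0,"dy":0,"dz":-0.05,"wx":0,"wy":0,"wz":0,"claw":60},{"dx":0,"dy":0,"dz":0,"wx":0,"wy":0,"wz":0,"claw":60},{"dx":0,"dy":0,"dz":0,"wx":0,"wy":0,"wz":0,"claw":60},{"dx":0,"dy":0,"dz":0,"wx":0,"wy":0,"wz":0,"claw":60},{"dx":0,"dy":0,"dz":-3.5,"wx":0,"wy":0,"wz":0,"claw":60},{"dx":0,"dy":0,"dz":-4,"wx":0,"wy":0,"wz":0,"claw":60},{"dx":0,"dy":0,"dz":-4,"wx":0,"wy":0,"wz":0,"claw":60}]'
python3 -c "
from h import *
f=optics.grab_frame('scene')
print(cupnet(f,'scene','yellow',.629,-.069)); 
for c in('yellow','red','blue'): print([(b[0],b[1],b[2]) for b in blobs(f,c,60)])"
python3 -m handwheel '[{"dx":-1.45,"dy":3.78,"dz":0,"wx":0,"wy":0,"wz":0,"claw":60},{"dx":-1.45,"dy":3.78,"dz":0,"wx":0,"wy":0,"wz":0,"claw":60},{"dx":-1.45,"dy":3.78,"dz":0,"wx":0,"wy":0,"wz":0,"claw":60},{"dx":-1.45,"dy":3.78,"dz":0,"wx":0,"wy":0,"wz":0,"claw":60},{"dx":0,"dy":0,"dz":0,"wx":0,"wy":0,"wz":0,"claw":60},{"dx":0,"dy":0,"dz":0,"wx":0,"wy":0,"wz":0,"claw":60}]'
python3 - <<'E'
from h import *
togo(.629,-.069,.0867)
f=optics.grab_frame("top"); g=optics.grab_frame("scene")
print("red",locate(f,"red","cone",.4705,-.037,.0155))
A=cv2.resize(f["frame"][130:260,280:440],None,fx=3,fy=3); B=cv2.resize(g["frame"][120:250,270:430],None,fx=3,fy=3)
cv2.imwrite("pics/r2.png",cv2.resize(np.hstack([A,B]),(800,325)))
E
```

```text
clock: 39.42
position: [0.4696, -0.0371, 0.202]
tool_rot: [-3.141, -0.0, 1.737]
force: [0.0, -0.7, -0.8]
grip_width: 0.051
finger_force: 0.0
[ 6.194e-01 -5.770e-02  6.319e-01  2.920e+02  4.130e+02]
[(np.int32(186), array([308.5, 183.3]), array([302, 175,  14,  19], dtype=int32))]
[(np.int32(124), array([248.1, 146.6]), array([243, 141,  11,  13], dtype=int32)), (np.int32(214), array([344.1, 210.4]), array([336, 201,  17,  21], dtype=int32)), (np.int32(64), array([166.8, 362.9]), array([163, 358,   9,  10], dtype=int32))]
[(np.int32(66), array([365.5, 165.1]), array([360, 160,  12,  12], dtype=int32)), (np.int32(64), array([148.6, 378.7]), array([145, 375,   9,   9], dtype=int32))]
clock: 40.28
position: [0.6278, -0.0691, 0.2001]
tool_rot: [-3.14, -0.0, 1.737]
force: [-0.2, 0.1, -0.6]
grip_width: 0.0512
finger_force: 0.0
t 40.27 pos [ 0.6278 -0.0691  0.2001] rpy [-3.1403e+00 -4.0000e-04  1.7371e+00] F [-0.2  0.1 -0.6] w 0.0512 ff 0.0
 togo cm [-0.02  0.13 11.34] turn [-0.0013 -0.0004 -0.0001] q7 [ 0.39 -0.12]
red [ 4.701e-01 -3.750e-02  8.112e-01  2.330e+02  1.890e+02]
```

View pics/r2.png

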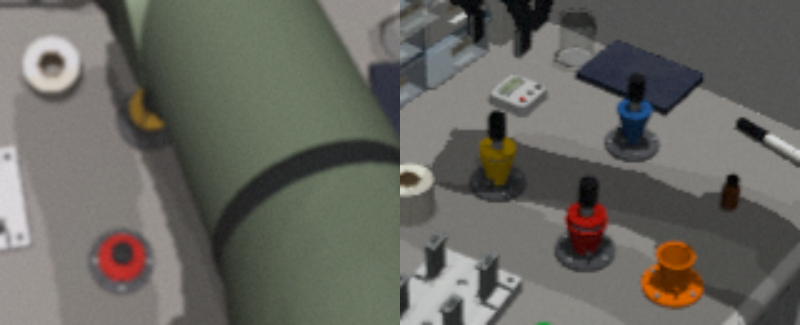

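All three stand home: red at (587,215), yellow at (497,155), blue at (633,118). Nothing was knocked. Next is the yellow check.

```bash

python3 -m handwheel '[{"dx":0,"dy":0.08,"dz":3.5,"wx":0,"wy":0,"wz":0,"claw":60},{"dx":0,"dy":0,"dz":3.5,"wx":0,"wy":0,"wz":0,"claw":60},{"dx":0,"dy":0,"dz":3.0,"wx":0,"wy":0,"wz":0,"claw":60},{"dx":0,"dy":0,"dz":1.3,"wx":0,"wy":0,"wz":0,"claw":60},{"dx":0,"dy":0,"dz":0,"wx":0,"wy":0,"wz":0,"claw":60},{"dx":0,"dy":0,"dz":0,"wx":0,"wy":0,"wz":0,"claw":60}]' 60
python3 -m handwheel '[{"dx":0,"dy":0,"dz":0,"wx":0,"wy":0,"wz":0,"claw":5},{"dx":0,"dy":0,"dz":0,"wx":0,"wy":0,"wz":0,"claw":5},{"dx":0,"dy":0,"dz":0,"wx":0,"wy":0,"wz":0,"claw":5},{"dx":0,"dy":0,"dz":0,"wx":0,"wy":0,"wz":0,"claw":5},{"dx":0,"dy":0,"dz":0,"wx":0,"wy":0,"wz":0,"claw":5},{"dx":0,"dy":0,"dz":0,"wx":0,"wy":0,"wz":0,"claw":5}]' 60
python3 -c "
from h import *
togo(.629,-.069,.0867)"
```

```text
clock: 41.12
position: [0.6299, -0.0692, 0.0892]
tool_rot: [3.14, 0.0, 1.737]
force: [0.4, 0.3, -0.3]
grip_width: 0.0514
finger_force: 0.0
clock: 41.88
position: [0.6297, -0.0694, 0.0889]
tool_rot: [3.141, 0.001, 1.737]
force: [-2.4, -0.3, 8.9]
grip_width: 0.0195
finger_force: 58.3
t 41.88 pos [ 0.6297 -0.0694  0.0889] rpy [3.1407e+00 5.0000e-04 1.7366e+00] F [-2.4 -0.3  8.9] w 0.0195 ff 58.3
 togo cm [ 0.05 -0.06  0.22] turn [ 0.0009  0.0005 -0.0006] q7 [ 0.35 -0.19]
```

```bash

python3 -m handwheel '[{"dx":0,"dy":0,"dz":-0.4,"wx":0,"wy":0,"wz":0,"claw":5},{"dx":0,"dy":0,"dz":-0.4,"wx":0,"wy":0,"wz":0,"claw":5},{"dx":0,"dy":0.19,"dz":0,"wx":0.041,"wy":0,"wz":0,"claw":5},{"dx":0,"dy":0.19,"dz":0,"wx":0.041,"wy":0,"wz":0,"claw":5},{"dx":0,"dy":0.19,"dz":0,"wx":0.041,"wy":0,"wz":0,"claw":5},{"dx":0,"dy":0,"dz":0,"wx":0,"wy":0,"wz":0,"claw":5},{"dx":0,"dy":0,"dz":0,"wx":0,"wy":0,"wz":0,"claw":5}]'
python3 -m handwheel '[{"dx":0,"dy":-0.19,"dz":0,"wx":-0.041,"wy":0,"wz":0,"claw":5},{"dx":0,"dy":-0.19,"dz":0,"wx":-0.041,"wy":0,"wz":0,"claw":5},{"dx":0,"dy":-0.19,"dz":0,"wx":-0.041,"wy":0,"wz":0,"claw":5},{"dx":0,"dy":0,"dz":0.4,"wx":0,"wy":0,"wz":0,"claw":5},{"dx":0,"dy":0,"dz":0.3,"wx":0,"wy":0,"wz":0,"claw":5},{"dx":0,"dy":0,"dz":0.15,"wx":0,"wy":0,"wz":0,"claw":5},{"dx":0,"dy":0,"dz":0,"wx":0,"wy":0,"wz":0,"claw":5},{"dx":0,"dy":0,"dz":0,"wx":0,"wy":0,"wz":0,"claw":5}]'
python3 -c "
from h import *
togo(.629,-.069,.0889)"
```

```text
clock: 42.75
position: [0.635, -0.0683, 0.0959]
tool_rot: [-3.02, 0.0, 1.737]
force: [-1.3, 0.2, -1.1]
grip_width: 0.0197
finger_force: 60.2
clock: 43.75
position: [0.629, -0.0693, 0.0889]
tool_rot: [-3.14, 0.001, 1.737]
force: [-14.9, -0.5, 29.6]
grip_width: 0.0198
finger_force: 63.8
t 43.75 pos [ 0.629  -0.0693  0.0889] rpy [-3.1399e+00  9.0000e-04  1.7366e+00] F [-14.9  -0.5  29.6] w 0.0198 ff 63.8
 togo cm [0.03 0.01 0.  ] turn [-0.0017  0.0009 -0.0007] q7 [ 0.35 -0.19]
```

```bash

python3 -m handwheel '[{"dx":0,"dy":-0.06,"dz":0,"wx":0,"wy":0,"wz":0,"claw":5},{"dx":0,"dy":0,"dz":0,"wx":0,"wy":0,"wz":0,"claw":5}]'
python3 -m handwheel '[{"dx":0,"dy":0,"dz":0,"wx":0,"wy":0,"wz":0,"claw":60},{"dx":0,"dy":0,"dz":0,"wx":0,"wy":0,"wz":0,"claw":60},{"dx":0,"dy":0,"dz":0,"wx":0,"wy":0,"wz":0,"claw":60},{"dx":0,"dy":0,"dz":0,"wx":0,"wy":0,"wz":0,"claw":60},{"dx":0,"dy":0,"dz":-3.5,"wx":0,"wy":0,"wz":0,"claw":60},{"dx":0,"dy":0,"dz":-4,"wx":0,"wy":0,"wz":0,"claw":60},{"dx":0,"dy":0,"dz":-4,"wx":0,"wy":0,"wz":0,"claw":60}]'
python3 -m handwheel '[{"dx":-3.86,"dy":-2.83,"dz":0,"wx":0,"wy":0,"wz":0,"claw":60},{"dx":-3.86,"dy":-2.83,"dz":0,"wx":0,"wy":0,"wz":0,"claw":60},{"dx":-3.86,"dy":-2.83,"dz":0,"wx":0,"wy":0,"wz":0,"claw":60},{"dx":-3.86,"dy":-2.83,"dz":0,"wx":0,"wy":0,"wz":0,"claw":60},{"dx":0,"dy":0,"dz":0,"wx":0,"wy":0,"wz":0,"claw":60},{"dx":0,"dy":0,"dz":0,"wx":0,"wy":0,"wz":0,"claw":60}]'
python3 - <<'E'
from h import *
togo(.543,-.24,.088)
f=optics.grab_frame("top"); g=optics.grab_frame("scene")
for c,x,y in(("red",.4705,-.037),("yellow",.629,-.069)): print(c,locate(f,c,"cone",x,y,.0155))
A=cv2.resize(f["frame"][130:260,300:460],None,fx=3,fy=3); B=cv2.resize(g["frame"][120:250,270:430],None,fx=3,fy=3)
cv2.imwrite("pics/y3.png",cv2.resize(np.hstack([A,B]),(800,325)))
E
```

```text
clock: 44.0
position: [0.6287, -0.0693, 0.0889]
tool_rot: [-3.141, 0.001, 1.737]
force: [-13.3, -1.2, 26.7]
grip_width: 0.0194
finger_force: 63.3
clock: 44.88
position: [0.6287, -0.0693, 0.2038]
tool_rot: [-3.141, -0.0, 1.737]
force: [0.2, 0.9, 1.0]
grip_width: 0.0511
finger_force: 0.0
clock: 45.62
position: [0.5429, -0.2398, 0.2027]
tool_rot: [3.141, -0.0, 1.737]
force: [0.8, 1.1, 0.6]
grip_width: 0.051
finger_force: 0.0
t 45.62 pos [ 0.5429 -0.2398  0.2027] rpy [ 3.1412e+00 -4.0000e-04  1.7368e+00] F [0.8 1.1 0.6] w 0.051 ff 0.0
 togo cm [-0.02  0.   11.47] turn [ 0.0004 -0.0004 -0.0004] q7 [0.71 0.18]
red [ 4.696e-01 -3.750e-02  7.897e-01  2.330e+02  1.840e+02]
yellow [ 6.273e-01 -6.870e-02  8.626e-01  1.770e+02  1.620e+02]
```

View pics/y3.png

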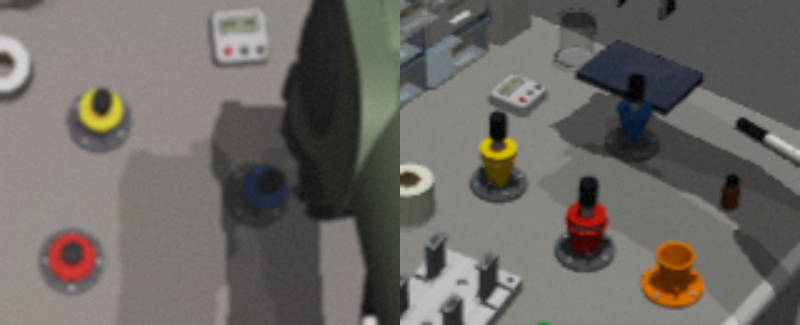

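Yellow is upright in its cup (right half 497,160). I'll inspect it again at the end. Now the blue check.

```bash

python3 -m handwheel '[{"dx":0,"dy":0,"dz":3.5,"wx":0,"wy":0,"wz":0,"claw":60},{"dx":0,"dy":0,"dz":3.5,"wx":0,"wy":0,"wz":0,"claw":60},{"dx":0,"dy":0,"dz":3.0,"wx":0,"wy":0,"wz":0,"claw":60},{"dx":0,"dy":0,"dz":1.5,"wx":0,"wy":0,"wz":0,"claw":60},{"dx":0,"dy":0,"dz":0,"wx":0,"wy":0,"wz":0,"claw":60},{"dx":0,"dy":0,"dz":0,"wx":0,"wy":0,"wz":0,"claw":60}]' 60
python3 -m handwheel '[{"dx":0,"dy":0,"dz":0,"wx":0,"wy":0,"wz":0,"claw":5},{"dx":0,"dy":0,"dz":0,"wx":0,"wy":0,"wz":0,"claw":5},{"dx":0,"dy":0,"dz":0,"wx":0,"wy":0,"wz":0,"claw":5},{"dx":0,"dy":0,"dz":0,"wx":0,"wy":0,"wz":0,"claw":5},{"dx":0,"dy":0,"dz":0,"wx":0,"wy":0,"wz":0,"claw":5},{"dx":0,"dy":0,"dz":0,"wx":0,"wy":0,"wz":0,"claw":5}]' 60
python3 -c "
from h import *
togo(.543,-.24,.088)"
python3 -m handwheel '[{"dx":0,"dy":0,"dz":-0.4,"wx":0,"wy":0,"wz":0,"claw":5},{"dx":0,"dy":0,"dz":-0.4,"wx":0,"wy":0,"wz":0,"claw":5},{"dx":0,"dy":0.185,"dz":0,"wx":0.041,"wy":0,"wz":0,"claw":5},{"dx":0,"dy":0.185,"dz":0,"wx":0.041,"wy":0,"wz":0,"claw":5},{"dx":0,"dy":0.185,"dz":0,"wx":0.041,"wy":0,"wz":0,"claw":5},{"dx":0,"dy":0,"dz":0,"wx":0,"wy":0,"wz":0,"claw":5},{"dx":0,"dy":0,"dz":0,"wx":0,"wy":0,"wz":0,"claw":5}]'
python3 -m handwheel '[{"dx":0,"dy":-0.185,"dz":0,"wx":-0.041,"wy":0,"wz":0,"claw":5},{"dx":0,"dy":-0.185,"dz":0,"wx":-0.041,"wy":0,"wz":0,"claw":5},{"dx":0,"dy":-0.185,"dz":0,"wx":-0.041,"wy":0,"wz":0,"claw":5},{"dx":0,"dy":0,"dz":0.4,"wx":0,"wy":0,"wz":0,"claw":5},{"dx":0,"dy":0,"dz":0.3,"wx":0,"wy":0,"wz":0,"claw":5},{"dx":0,"dy":0,"dz":0.1,"wx":0,"wy":0,"wz":0,"claw":5},{"dx":0,"dy":0,"dz":0,"wx":0,"wy":0,"wz":0,"claw":5},{"dx":0,"dy":0,"dz":0,"wx":0,"wy":0,"wz":0,"claw":5}]'
python3 -c "
from h import *
togo(.543,-.24,.088)"
```

```text
clock: 46.48
position: [0.5433, -0.2402, 0.0887]
tool_rot: [3.14, 0.001, 1.737]
force: [0.8, 1.0, 0.7]
grip_width: 0.0515
finger_force: 0.0
clock: 47.22
position: [0.5433, -0.2404, 0.0885]
tool_rot: [3.14, 0.001, 1.737]
force: [0.3, 1.0, 6.7]
grip_width: 0.0198
finger_force: 58.4
t 47.23 pos [ 0.5433 -0.2404  0.0885] rpy [3.1401e+00 8.0000e-04 1.7367e+00] F [0.3 1.  6.7] w 0.0198 ff 58.4
 togo cm [ 0.05 -0.02  0.05] turn [ 0.0015  0.0008 -0.0005] q7 [0.66 0.1 ]
clock: 48.1
position: [0.5482, -0.2393, 0.0955]
tool_rot: [-3.02, -0.0, 1.737]
force: [2.2, 1.3, -1.5]
grip_width: 0.0193
finger_force: 59.1
clock: 49.1
position: [0.5435, -0.2403, 0.0885]
tool_rot: [3.141, 0.001, 1.737]
force: [0.4, -0.2, 14.2]
grip_width: 0.0192
finger_force: 60.9
t 49.1 pos [ 0.5435 -0.2403  0.0885] rpy [3.141e+00 8.000e-04 1.737e+00] F [ 0.4 -0.2 14.2] w 0.0192 ff 60.9
 togo cm [ 0.04 -0.04  0.05] turn [ 0.0006  0.0008 -0.0002] q7 [0.66 0.1 ]
```

Blue is home (same height, 14 N). Release, retreat away from both cameras' view, then inspect.

```bash

python3 -m handwheel '[{"dx":0,"dy":0,"dz":0,"wx":0,"wy":0,"wz":0,"claw":60},{"dx":0,"dy":0,"dz":0,"wx":0,"wy":0,"wz":0,"claw":60},{"dx":0,"dy":0,"dz":0,"wx":0,"wy":0,"wz":0,"claw":60},{"dx":0,"dy":0,"dz":0,"wx":0,"wy":0,"wz":0,"claw":60},{"dx":0,"dy":0,"dz":-3.5,"wx":0,"wy":0,"wz":0,"claw":60},{"dx":0,"dy":0,"dz":-5,"wx":0,"wy":0,"wz":0,"claw":60},{"dx":0,"dy":0,"dz":-5,"wx":0,"wy":0,"wz":0,"claw":60}]'
python3 -m handwheel '[{"dx":-4,"dy":-3,"dz":0,"wx":0,"wy":0,"wz":0,"claw":60},{"dx":-4,"dy":-3,"dz":0,"wx":0,"wy":0,"wz":0,"claw":60},{"dx":-4,"dy":-3,"dz":0,"wx":0,"wy":0,"wz":0,"claw":60},{"dx":-4,"dy":-3,"dz":0,"wx":0,"wy":0,"wz":0,"claw":60},{"dx":-4,"dy":-3,"dz":0,"wx":0,"wy":0,"wz":0,"claw":60},{"dx":-4,"dy":-2,"dz":0,"wx":0,"wy":0,"wz":0,"claw":60},{"dx":0,"dy":0,"dz":0,"wx":0,"wy":0,"wz":0,"claw":60},{"dx":0,"dy":0,"dz":0,"wx":0,"wy":0,"wz":0,"claw":60}]'
python3 - <<'E'
from h import *
f=optics.grab_frame("top"); g=optics.grab_frame("scene"); togo(.3,-.5,.2)
P={"red":(.47,-.037),"yellow":(.628,-.069),"blue":(.5435,-.24)}; L=[]
for c,(x,y) in P.items():
    print(c,locate(f,c,"cone",x,y,.0155))
    # predicted collar and knob top rows in scene at home
    for nm,q in(("knobtop",.1075),("collar",.058),("rim",.05)): print(nm,proj(g,[x,y,q])[0].round(1),end=" ")
    u,v=proj(g,[x,y,.05])[0].astype(int); L.append(cv2.resize(g["frame"][v-27:v+27,u-17:u+17],None,fx=7,fy=7,interpolation=3))
cv2.imwrite("pics/fin.png",np.hstack(L)); print(L[0].shape)
E
```

```text
clock: 49.98
position: [0.5424, -0.2402, 0.2243]
tool_rot: [-3.141, -0.0, 1.737]
force: [-0.4, -0.7, 1.6]
grip_width: 0.0515
finger_force: 0.0
clock: 50.98
position: [0.4148, -0.5045, 0.2226]
tool_rot: [3.141, -0.001, 1.737]
force: [0.4, 0.1, 0.1]
grip_width: 0.0514
finger_force: 0.0
t 51.08 pos [ 0.4153 -0.5041  0.2229] rpy [ 3.1414e+00 -3.0000e-04  1.7382e+00] F [ 1.1 -0.   0.2] w 0.0508 ff 0.0
 togo cm [  2.32 -11.3    2.29] turn [ 0.0002 -0.0003  0.001 ] q7 [1.13 0.69]
red [ 4.699e-01 -3.720e-02  7.863e-01  2.340e+02  1.840e+02]
knobtop [345.2 191.5] collar [344.4 204.8] rim [344.3 206.9] yellow [ 6.270e-01 -6.870e-02  8.611e-01  1.760e+02  1.590e+02]
knobtop [309. 165.] collar [309.  178.1] rim [309.  180.1] blue [  0.5435  -0.24     0.7471 136.     168.    ]
knobtop [364.5 150.1] collar [363.5 162.9] rim [363.3 164.9] (378, 238, 3)
```

View pics/fin.png

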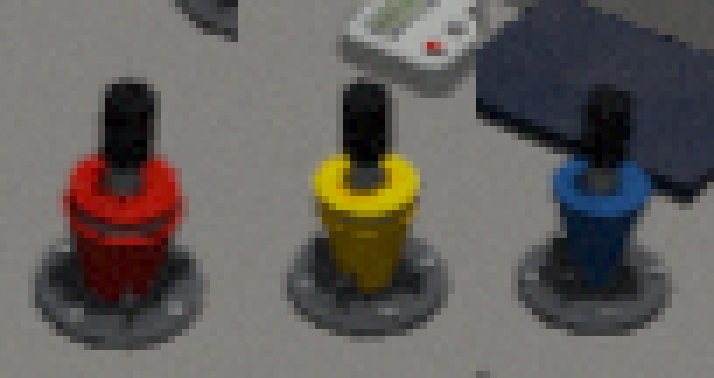

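The enlarged crops show all three cones upright, collars just above the rims, cups on the worktop and the gripper well away. Handing in.

```bash
python3 -c "
from workcell import job_done
print(job_done())"
```

```text
the job is handed in; nothing more can be done
None
```

I freed all three cones, seated each in its own cup, checked them by rocking each about 7° in the order red, yellow, blue, and set them back home; the yellow cup seems to have slid about 2 mm during its check, and the job is handed in with no verdict returned.

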